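# Ready the riveting bench: set and lock the air, hang the rivet sets

### The job

Get the bench ready for the rivet gun. Turn the air regulator's knob until its pointer stands on the brass marker, then slide the locking fork fully home so the setting cannot creep; and hang every rivet set that lies on the bench in the notched rack, one to a free notch, upright with its shank up, its collar resting flat on the plate behind the lip. Do not shift the brass marker, and leave the set that already hangs there and everything else on the bench where it is.

Things in the scene. Friction and masses are not known exactly. Their poses are not given: they have to be found in the camera images.
- set1_shank (a point): Steel rivet set 1: a straight 159 mm turned bar, 0.24 kg. This point is on its axis, 14 mm from the shank's end, x along the axis towards the working head. Along x from here: shank (12.6 mm dia) -14 to +28, collar (26 mm dia) +28 to +36, body (14 mm dia) +36 to +118 flaring to the 26 mm flat head at +131 to +145. Balance point about +77. It starts lying on the bench, its axis 13 mm up or less.
- set2_shank (a point): Steel rivet set 2: a straight 159 mm turned bar, 0.24 kg. This point is on its axis, 14 mm from the shank's end, x along the axis towards the working head. Along x from here: shank (12.6 mm dia) -14 to +28, collar (26 mm dia) +28 to +36, body (14 mm dia) +36 to +118 flaring to the 20 mm cupped head at +131 to +145. Balance point about +70. It starts lying on the bench, its axis 13 mm up or less.
- set3_shank (a point): Steel rivet set 3: a straight 159 mm turned bar, 0.24 kg. This point is on its axis, 14 mm from the shank's end, x along the axis towards the working head. Along x from here: shank (12.6 mm dia) -14 to +28, collar (26 mm dia) +28 to +36, body (14 mm dia) +36 to +118 flaring to the 26 mm flat head at +131 to +145. Balance point about +77. It starts lying on the bench, its axis 13 mm up or less.
- set4_shank (a point): Steel rivet set 4: a straight 159 mm turned bar, 0.24 kg. This point is on its axis, 14 mm from the shank's end, x along the axis towards the working head. Along x from here: shank (12.6 mm dia) -14 to +28, collar (26 mm dia) +28 to +36, body (14 mm dia) +36 to +118 flaring to the 20 mm cupped head at +131 to +145. Balance point about +70. It starts lying on the bench, its axis 13 mm up or less.
- spare_set_shank (a point): The same shank point of a further flat-headed rivet set that already hangs in notch 1 of the rack, shank up (x points down); leave it there. How a set behaves in the grip: pinched near this point with over 30 N it keeps its angle, at about 17 N it begins to swing head-down, at about 12 N it hangs nearly straight, and under about 3 N it drops.
- notch1 (a point): Rack: aluminium plate (top 150 mm up, 5 mm thick) on plywood ends and back panel. Five 20 mm wide notches, 50 mm apart, open to its front (-x), each for one set hanging by its collar. This point: seat centre of notch 1 (the left end seen from the front) on the plate top; x into the rack, y to its left, z up. Taken by the spare set. Notches end 12 mm behind the seat centre; the rack is 304 mm wide over its ends and reaches 50 mm back.
- notch2 (a point): Seat centre of notch 2 (second from the left) on the plate top, same axes as notch 1. A lip 6 mm high and 5 mm thick crosses the front of the plate between the notches, 17 to 22 mm in front of the seat centres: a collar must be carried over it and set down behind it. A hanging set has its shank point 36 mm above the plate.
- notch3 (a point): Seat centre of notch 3 (middle) on the plate top, same axes as notch 1. A lip 6 mm high and 5 mm thick crosses the front of the plate between the notches, 17 to 22 mm in front of the seat centres: a collar must be carried over it and set down behind it. A hanging set has its shank point 36 mm above the plate.
- notch4 (a point): Seat centre of notch 4 (fourth) on the plate top, same axes as notch 1. A lip 6 mm high and 5 mm thick crosses the front of the plate between the notches, 17 to 22 mm in front of the seat centres: a collar must be carried over it and set down behind it. A hanging set has its shank point 36 mm above the plate.
- notch5 (a point): Seat centre of notch 5 (right end) on the plate top, same axes as notch 1. A lip 6 mm high and 5 mm thick crosses the front of the plate between the notches, 17 to 22 mm in front of the seat centres: a collar must be carried over it and set down behind it. A hanging set has its shank point 36 mm above the plate.
- knob_top (a point): Regulator knob: top centre of its upright bar grip (40 mm long, 12 mm thick, 32 mm tall, foot 110 mm up, top 142 mm up) on a 40 mm skirt; x along the bar to the pointer end (white line). Turns about the vertical and stays where left (0.06 N m). The regulator is a fixed dial type on a foot plate; its front faces the fork tab.
- knob (a joint): Knob angle, rad, 0 to 2.6, growing clockwise seen from above.
- marker (a joint): Angle of the brass setting marker round the dial, rad, on the same scale: the pointer stands on the marker when knob equals marker. It must stay where it is.
- marker_tab (a point): Top of the brass setting marker (12 x 6 x 4 mm tab at 34 mm from the knob's axis, 92 mm up, clear below the knob); x points outward from the knob's axis.
- fork_tab (a point): Mid-height of the upright tab on the steel locking fork (tab 14 mm wide across the travel, 10 mm thick along it, 30 mm tall, centre 114 mm up; the fork plate and its guides lie below 102 mm). x points along its travel, to the knob's axis, which is 80 mm away when the fork is fully back; the guide ends 100 mm from that axis.
- fork (a joint): Travel of the locking fork, m: 0 fully back, 0.030 fully home round the knob's neck. Slides along its x with about 1.5 N and stays.
- bucking_bar: Steel bucking bar, 85 x 38 x 26 mm, beyond the sets; origin under its centre. Not part of the job.
- spray_can: Spray can, 66 mm dia, 190 mm tall; origin under its centre. Not part of the job.
- fastener_jar: Lidded jar of fasteners, 90 mm dia, 100 mm tall; origin under its centre. Not part of the job.
- tape_roll: Roll of masking tape, 90 mm dia, 25 mm tall; origin under its centre. Not part of the job.
- wood_wedge: Stepped pine wedge, 110 x 32 x 26 mm; origin under its centre. Not part of the job.
- scraper: Screwdriver, 170 mm long, lying; origin under its middle. Not part of the job.
Things that resemble listed ones, but are neither listed nor needed, are in the scene too. What is shaped like the part that bears set2_shank but blue or orange is not meant.

How it is judged:
On the way, in this order (a step that is already met when the one before it is completed fails the run):
1. the knob's pointer stands on the brass marker (within 0.12 rad) while the fork is still back (angle between the x axis of knob_top and the x axis of marker_tab, either way round below 0.12 rad and value of joint fork below 0.012 m), for 0.3 s.
2. the locking fork is slid home with the pointer on the marker (angle between the x axis of knob_top and the x axis of marker_tab, either way round below 0.12 rad and value of joint fork above 0.027 m), for 0.3 s.
At the end, for the whole second after the job is handed in: Pointer within 0.12 rad of the marker, fork home (27 of 30 mm or more); each set present hangs at rest in a notch, shank up within 0.14 rad, collar on the plate (shank point 36 mm above it, within 5 mm), within 9 mm of the seat centre; the spare set moved under 20 mm (all of step 2 and x of set1_shank in the frame of notch1 between -0.009 and 0.01 m and y of set1_shank in the frame of notch1 between -0.225 and 0.025 m and z of set1_shank in the frame of notch1 between 0.031 and 0.041 m and angle between each of set1_shank, set2_shank, set3_shank, set4_shank's own x axis and vertical above 3.00159 rad and linear speed of each of set1, set2, set3, set4 below 0.05 m/s and x of set2_shank in the frame of notch1 between -0.009 and 0.01 m and y of set2_shank in the frame of notch1 between -0.225 and 0.025 m and z of set2_shank in the frame of notch1 between 0.031 and 0.041 m and x of set3_shank in the frame of notch1 between -0.009 and 0.01 m and y of set3_shank in the frame of notch1 between -0.225 and 0.025 m and z of set3_shank in the frame of notch1 between 0.031 and 0.041 m and x of set4_shank in the frame of notch1 between -0.009 and 0.01 m and y of set4_shank in the frame of notch1 between -0.225 and 0.025 m and z of set4_shank in the frame of notch1 between 0.031 and 0.041 m and distance of spare_set_shank from where it was at the start of the episode below 0.02 m); the robot touches nothing.
It fails at once if the brass marker is shifted (over 5 mm) (distance of marker_tab from where it was at the start of the episode above 0.005 m).
It fails at once if something that is not part of the job is shifted by more than 40 mm (distance of any of bucking_bar, spray_can, fastener_jar, tape_roll, wood_wedge, scraper from where it was at the start of the episode above 0.04 m).
It fails at once if the spare set is pulled out of its notch (distance of spare_set_shank from where it was at the start of the episode above 0.03 m).
Of set1, set2, set3, set4 only 3 to 4 are there at a start; the rules pass over those that are not, and their reading is None.
At some moment in a run one of set1, set2, set3, set4 may be knocked a few centimetres aside while the robot is not near it.
Once in a run the grip may slacken for a moment while it holds something.
It also fails if it takes over 210 s, if anything falls off the work surface, if the arm or the gripper's body presses on something with over 40 N, if the wrist force passes 120 N, or if a joint passes its speed limit or range.

### The arm

A 6-joint arm with a two-finger parallel gripper is mounted at the origin on the work surface. World frame = base frame: x ahead of the robot, y to its left, z up, the work surface at z = 0. Lengths are in m, angles in rad, forces in N, time in s.
With the tool pointing down it reaches from about 0.25 to 0.775 m from the base axis. Payload 4 kg.
Tool frame: the origin (TCP) lies midway between the tips of the shut fingers; the grasp point (between the pads) lies 19 mm behind it (robot.grasp_offset is the distance from the TCP to the grasp point, in m); z points along the fingers, y is the direction in which the jaws open and shut (so a half turn about z gives the same grasp; the last joint's range is limited). The gripper opens to 94 mm and grips with 3 to 60 N. Pads are 16 mm wide; open, the fingers measure 119 mm over their backs; the gripper's body (75 mm by 177 mm) begins 78 mm behind the grasp point.
Start: joints at [-1.204, 0.087, 1.371, -0, 1.684, -0.103], TCP at [0.249, -0.49, 0.206] pointing down, gripper open.
Joint ranges: [-3.1, 3.1], [-0.76, 2.03], [0.27, 2.55], [-1.08, 4.22], [0.17, 2.65], [-2.57, 2.57]. Speed limits (rad/s): [2.79, 2.79, 3.14, 3.14, 3.14, 3.14].

### API

Orientations are given as [roll, pitch, yaw] about the fixed x, y, z axes, in that order (R = Rz(yaw) Ry(pitch) Rx(roll)).
In Python, from bench import status, viewer, order, robot gives the robot as it stands. The module is installed in compiled form; this text tells all that it offers.
- The arm moves only by the tool move_arm, never from a script. Its argument "targets" is a list of rows, each a list of 3 entries, a list of its own where there are three numbers: the shift along the tool's x, y, z in mm, then the turn, a rotation vector about the tool's x, y, z in degrees, then the opening, from -1 (shut) to 1 (fully open). A call has 1 to 20 rows; each row is the pose to reach, as a shift and turn from the pose commanded when the call began, along the tool's axes at that moment; what a row does not reach only later rows make up. A row lasts 1/8 s, in which the tool goes at most 62.5 mm and 10.7 degrees, less where a joint would pass 70% of its speed; a pose out of reach is approached as far as the arm can. A call with a gripper value outside its range is refused whole. The fingers move at their own pace and stop on an object; the grip force is fixed at half the most. Time passes only in rows, so rows that repeat a pose let the fingers close. It gives the time, the measured TCP pose, the force and the opening at its end, in the units of the state.
- status.get_obs(): the state, without advancing time (a new reading comes with each control period).
- viewer.snapshot(name): name is "side" or "top"; returns the picture (400x640x3 uint8, red, green, blue); there is no depth.
- viewer.camera_model(name): a dict with "K" (3x3 intrinsics, pixels), "D" ([k1, k2, p1, p2, k3] as OpenCV has them; the pictures are not rectified), "xyz" and "attitude" of the camera in the world. Camera axes: x right, y up, looking along -z (the intrinsics and any distortion apply to the point x, -y, -z); pixel columns grow to the right and rows downward; lengths in m; the calibration is good to about 2 mm. A picture is of the moment at which its call begins. camera_model takes no time and is no camera call.
- order.close_job(): hands the job in, once; it reports no verdict.
The state is a dict: "time": time; "joint_positions": joint angles; "qvel": joint speeds; "joint_torque": joint torques, N m; "tool_pos": TCP position; "ee_rot": TCP orientation; "wrist_force": force on the tool from outside, world axes, zero at the start; "wrist_torque": the same for the moment, N m; "width": finger opening in m.
Only numpy, scipy, OpenCV 4.12 (cv2) and the standard library are available. Lean on these libraries where they do the work, as an engineer would, in place of code of your own. Each camera call takes 0.05 s, during which the arm holds its last target. There are 200 camera calls.

## Working session

There is one attempt and no reset: what is moved stays moved. The work goes in short steps, Python scripts to look and compute and a tool call to move; the robot and the scene stay as the last step left them, time stands still between calls to the robot, and variables do not carry over. Pictures are saved under pics/ and viewed, about 12 in all and at most 16, crops included, and the job is handed in when it is done.

Besides the shell and the picture viewer there is one more tool, called after "Emit:" as name(argument=value, ...), one argument or row to a line, values as JSON. move_arm: Moves the arm, as the interface text tells. Its arguments: {"type":"object","properties":{"targets":{"type":"array"}},"required":["targets"]}

```bash
mkdir -p pics; cat > h.py <<'E'
import numpy as np, cv2
from scipy.spatial.transform import Rotation as R
from bench import status, viewer, order, robot
def cam(n):
    m=viewer.camera_model(n); K=np.array(m["K"],float); D=np.array(m["D"],float)
    a=np.array(m["attitude"],float)
    Rm=a if a.shape==(3,3) else (R.from_euler('xyz',a).as_matrix() if a.size==3 else R.from_quat(a).as_matrix())
    return K,D,np.array(m["xyz"],float),Rm
def ray(n,px):
    K,D,c,Rm=cam(n); u=cv2.undistortPoints(np.array(px,float).reshape(-1,1,2),K,D)[:,0]
    d=np.c_[u[:,0],-u[:,1],-np.ones(len(u))]@Rm.T
    return c,d
def atz(n,px,z):
    c,d=ray(n,px); return c+d*((np.asarray(z)-c[2])/d[:,2])[:,None]
def proj(n,P):
    K,D,c,Rm=cam(n); p=(np.array(P,float).reshape(-1,3)-c)@Rm; p=p*[1,-1,-1]
    return cv2.projectPoints(p,np.zeros(3),np.zeros(3),K,D)[0][:,0]
def snap(n,f,crop=None,k=1):
    im=viewer.snapshot(n)[:,:,::-1]; im=np.ascontiguousarray(im)
    cv2.imwrite('pics/raw_'+f+'.png',im); crop_(im,f,crop,k); return im
def crop_(im,f,crop=None,k=1):
    if crop: x0,y0,x1,y1=crop; im=im[y0:y1,x0:x1]
    cv2.imwrite('pics/'+f+'.png',cv2.resize(im,None,fx=k,fy=k,interpolation=cv2.INTER_CUBIC))
def delta(pos,rpy):
    "shift mm and rotvec deg in current tool frame"
    s=status.get_obs(); Rc=rot(s["ee_rot"])
    return np.round((np.array(pos)-s["tool_pos"])@Rc*1000,1), np.round(np.degrees((R.from_matrix(Rc).inv()*R.from_euler('xyz',rpy)).as_rotvec()),1)
def rot(a):
    a=np.array(a,float); return a if a.shape==(3,3) else (R.from_euler('xyz',a).as_matrix() if a.size==3 else R.from_quat(a).as_matrix())
E
python3 - <<'E'
from h import *
for n in("side","top"):
    print(n,viewer.camera_model(n)); snap(n,n+'0',None,1.25)
print(status.get_obs(), robot.grasp_offset)
E
```

```text
side {'K': array([[422.18758536,   0.        , 316.90426267],
       [  0.        , 422.18758536, 202.39389498],
       [  0.        ,   0.        ,   1.        ]]), 'D': array([-0.01562012,  0.        ,  0.        ,  0.        ,  0.        ]), 'xyz': array([0.14790573, 0.71336931, 1.03311188]), 'attitude': array([ 0.70062029,  0.01378879, -2.74639734])}
top {'K': array([[500.13320419,   0.        , 321.51828908],
       [  0.        , 500.13320419, 195.23412812],
       [  0.        ,   0.        ,   1.        ]]), 'D': array([0.01083898, 0.        , 0.        , 0.        , 0.        ]), 'xyz': array([0.22963536, 0.01092111, 1.37345584]), 'attitude': array([ 0.20740346, -0.00439812, -1.53959221])}
{'time': 0.1, 'joint_positions': array([-1.20409874e+00,  8.79159720e-02,  1.37207165e+00, -1.43923547e-05,
        1.68356384e+00, -1.03087569e-01]), 'qvel': array([ 0.00214691, -0.00232273, -0.00349107, -0.00091392, -0.00039864,
        0.00110604]), 'joint_torque': array([ 2.59060747e-03, -3.41251838e+01, -3.03301477e+01,  7.20585301e-02,
        3.03743756e-02, -8.44311876e-05]), 'tool_pos': array([ 0.24880982, -0.48997533,  0.2044181 ]), 'ee_rot': array([-3.13964277e+00, -1.87343116e-04,  4.69783367e-01]), 'wrist_force': array([ 0.06698555, -0.92302414, -0.32041303]), 'wrist_torque': array([ 0.00931646, -0.02677885, -0.01722082]), 'width': 0.09400346375018442} 0.0188
```

View pics/side0.png

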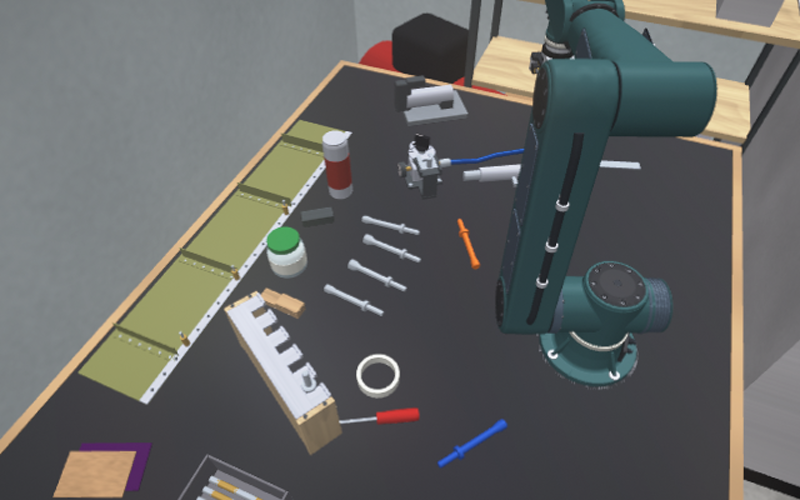

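View pics/top0.png

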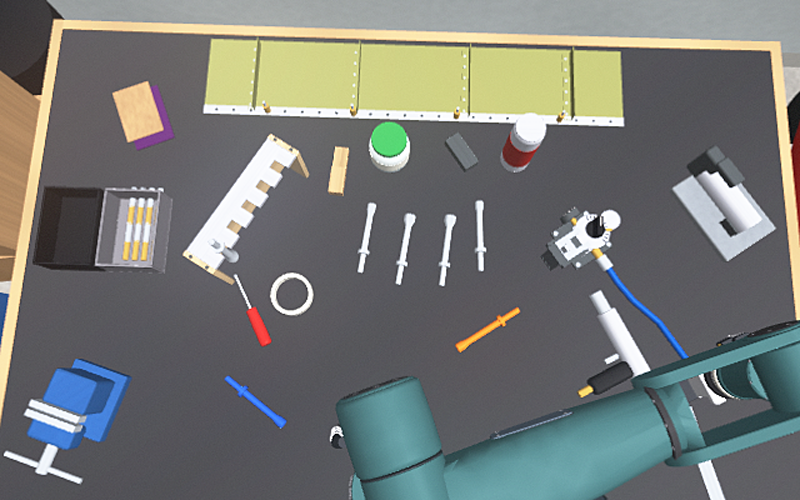

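The top view shows four grey sets at (367,237), (405,248), (447,250) and (480,236). The rack is at the left with the spare at (222,245), and the regulator is at (590,235). I'll take crops next.

```bash
python3 - <<'E'
from h import *
t=cv2.imread('pics/raw_top0.png'); s=cv2.imread('pics/raw_side0.png')
crop_(t,'c_reg_t',(425,155,505,225),5); crop_(s,'c_reg_s',(305,95,385,170),5)
a=cv2.imread('pics/c_reg_t.png'); b=cv2.imread('pics/c_reg_s.png')
H=max(a.shape[0],b.shape[0]); a=cv2.copyMakeBorder(a,0,H-a.shape[0],0,0,0); b=cv2.copyMakeBorder(b,0,H-b.shape[0],0,0,0)
cv2.imwrite('pics/reg.png',np.hstack([a,b]))
crop_(t,'sets',(275,150,405,240),6)
crop_(t,'rack',(135,95,265,235),4.2)
E
```

```text
(no output)
```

View pics/reg.png

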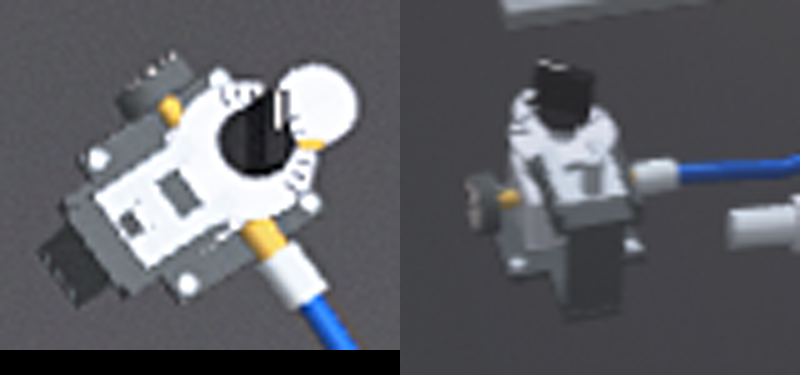

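View pics/sets.png

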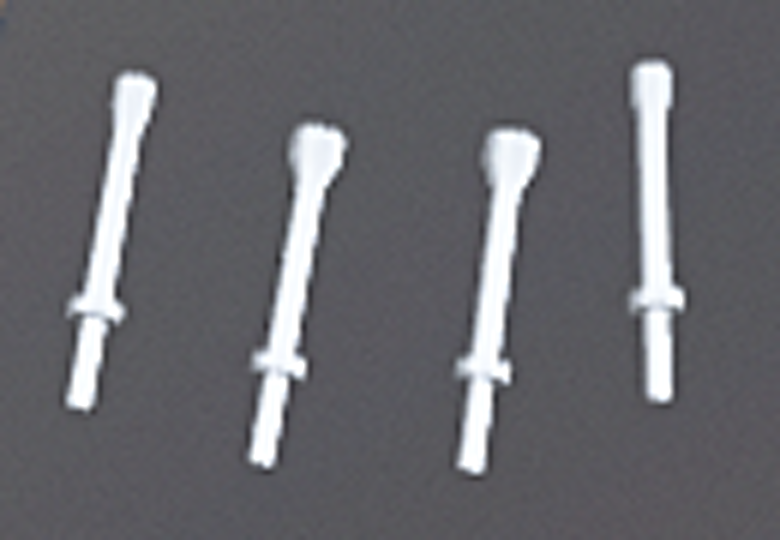

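View pics/rack.png

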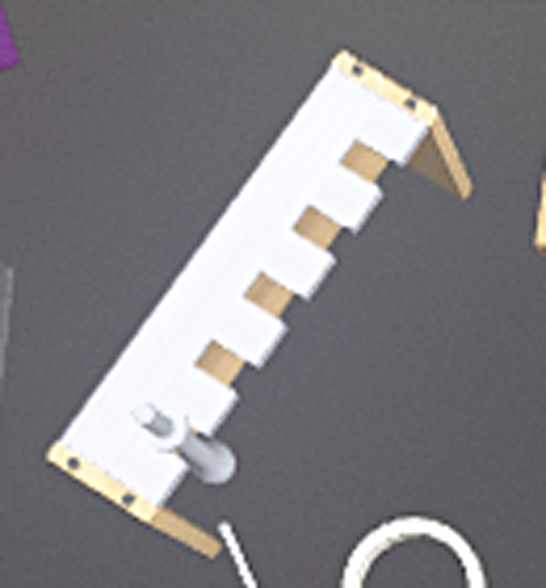

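The rack front faces lower-right, with notches 2–5 free. The regulator crop shows the skirt at about (258,140), the brass marker at (312,145) and a white line near (283,108). The fork tab isn't clear yet, so I'll enlarge with more contrast.

```bash
python3 - <<'E'
from h import *
o=[]
for n,c in(('top',(430,162,498,217)),('side',(312,100,362,165))):
    ims=np.mean([viewer.snapshot(n)[:,:,::-1].astype(float) for _ in range(5)],0)
    x0,y0,x1,y1=c; im=ims[y0:y1,x0:x1]/255
    im=np.clip(im,0,1)**0.55*255
    k=600/(y1-y0); k=min(k,400/(x1-x0)); im=cv2.resize(im.astype(np.uint8),None,fx=k,fy=k,interpolation=cv2.INTER_LANCZOS4)
    print(n,c[:2],k); o.append(cv2.copyMakeBorder(im,0,600-im.shape[0],0,0,0))
cv2.imwrite('pics/reg2.png',np.hstack(o)[:, :800])
# candidates
ax=atz('top',[[425+258/5,155+140/5]],.108)[0]; print('axis',ax)
mk=atz('top',[[425+312/5,155+145/5]],.092)[0]; print('mk',mk,np.linalg.norm((mk-ax)[:2]))
P=np.array([[a/6+275,b/6+150] for a,b in [(82,408),(97,310),(135,72),(263,465),(280,364),(318,126),(472,472),(484,370),(513,130),(659,400),(657,299),(652,62)]])
w=atz('top',P,.012); 
for i in range(4):
    e,c,h=w[3*i:3*i+3]; d=h-e; print(i,e.round(4),c.round(4),h.round(4),'L',np.linalg.norm(d).round(4),'yaw',np.arctan2(d[1],d[0]).round(3))
Q=np.array([[a/4.2+135,b/4.2+95] for a,b in [(340,50),(437,107),(152,518),(47,455)]]); r=atz('top',Q,.15); print(r.round(4)); 
for i in range(4): print(np.linalg.norm(r[i]-r[(i+1)%4]).round(4))
N=np.array([[a/4.2+135,b/4.2+95] for a,b in [(205,352),(253,283),(302,215),(351,150)]]); print('inner',atz('top',N,.15).round(4))
E
```

```text
top (430, 162) 5.882352941176471
side (312, 100) 8.0
axis [ 0.54141293 -0.38832218  0.108     ]
mk [ 0.5435582  -0.42166752  0.092     ] 0.033414280394999246
0 [0.4492 0.1023 0.012 ] [0.4952 0.0974 0.012 ] [0.6097 0.0846 0.012 ] L 0.1615 yaw -0.11
1 [0.4255 0.0184 0.012 ] [0.4726 0.0121 0.012 ] [ 0.5863 -0.0022  0.012 ] L 0.1621 yaw -0.127
2 [ 0.4253 -0.0772  0.012 ] [ 0.4728 -0.0819  0.012 ] [ 0.5873 -0.0935  0.012 ] L 0.1629 yaw -0.1
3 [ 0.4614 -0.1625  0.012 ] [ 0.5087 -0.1614  0.012 ] [ 0.6225 -0.1584  0.012 ] L 0.1611 yaw 0.026
[[0.7122 0.2943 0.15  ]
 [0.6771 0.2322 0.15  ]
 [0.4169 0.3829 0.15  ]
 [0.4526 0.4483 0.15  ]]
0.0713
0.3007
0.0745
0.3018
inner [[0.5182 0.3606 0.15  ]
 [0.5618 0.3356 0.15  ]
 [0.6054 0.3095 0.15  ]
 [0.6477 0.2828 0.15  ]]
```

View pics/reg2.png

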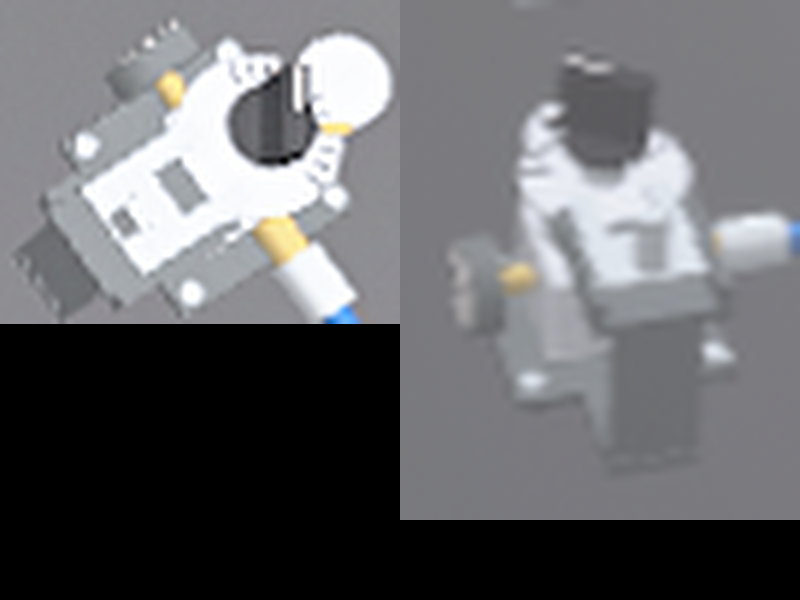

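```bash
python3 - <<'E'
from h import *
T=lambda p:np.array(p)/5.88235+[430,162]
ax=atz('top',[T((270,125))],.109)[0]; print('ax',ax)
mk=atz('top',[T((336,129))],.092)[0]; d=mk-ax; print('mk',mk, np.hypot(*d[:2]),np.arctan2(d[1],d[0]))
l=atz('top',[T((298,112)),T((304,66))],.142); d=l[1]-l[0]; print('line',l,np.hypot(*d[:2]),np.arctan2(d[1],d[0]))
g=atz('top',[T((113,232))],.1)[0]; f=g-ax; b=np.arctan2(f[1],f[0]); print('front',g,np.hypot(*f[:2]),b)
u=np.array([np.cos(b),np.sin(b),0]); v=np.array([-u[1],u[0],0])
def sh(name,P):
    P=np.array(P); print(name,'top',((proj('top',P)-[430,162])*5.88235).round().tolist(),'side',((proj('side',P)-[312,100])*8+[400,0]).round().tolist())
A=np.r_[ax[:2],0]
for r in(.05,.08):
  for z in(.099,.129):
    sh((r,z),[A+u*(r+i*.005)+v*j*.007+[0,0,z] for i in(-1,1) for j in(-1,1)])
sh('axis .11/.142',[A+[0,0,.11],A+[0,0,.142]])
br=np.arctan2(d[1],d[0]);p=np.array([np.cos(br),np.sin(br),0]);q=np.array([-p[1],p[0],0])
sh('bar',[A+p*i*.02+q*j*.006+[0,0,.142] for i in(-1,1) for j in(-1,1)])
sh('marker',[mk])
E
```

```text
ax [ 0.54044015 -0.38616888  0.109     ]
mk [ 0.54372403 -0.42093874  0.092     ] 0.034924587996083604 -1.476629407136119
line [[ 0.53847141 -0.38802903  0.142     ]
 [ 0.55901085 -0.39131291  0.142     ]] 0.02080030781818275 -0.15854021179947972
front [ 0.4918475  -0.31819938  0.1       ] 0.08355297064659267 2.191464614141271
(0.05, 0.099) top [[173.0, 172.0], [192.0, 198.0], [155.0, 184.0], [174.0, 210.0]] side [[621.0, 220.0], [652.0, 215.0], [627.0, 235.0], [659.0, 229.0]]
(0.05, 0.129) top [[192.0, 157.0], [211.0, 184.0], [173.0, 170.0], [193.0, 196.0]] side [[623.0, 164.0], [655.0, 159.0], [629.0, 179.0], [661.0, 174.0]]
(0.08, 0.099) top [[118.0, 209.0], [137.0, 235.0], [100.0, 221.0], [119.0, 247.0]] side [[639.0, 265.0], [671.0, 260.0], [645.0, 280.0], [678.0, 275.0]]
(0.08, 0.129) top [[136.0, 195.0], [156.0, 221.0], [118.0, 208.0], [137.0, 234.0]] side [[641.0, 209.0], [674.0, 204.0], [648.0, 224.0], [681.0, 219.0]]
axis .11/.142 top [[271.0, 124.0], [294.0, 107.0]] side [[610.0, 132.0], [612.0, 71.0]]
bar top [[302.0, 154.0], [274.0, 149.0], [313.0, 66.0], [285.0, 61.0]] side [[660.0, 79.0], [646.0, 94.0], [578.0, 49.0], [564.0, 64.0]]
marker top [[336.0, 129.0]] side [[630.0, 116.0]]
```

Findings:
- **Fork:** at 80 mm out on bearing 2.19 its projection matches the tab in both views.
- **Knob:** axis is about (0.540, −0.387). The bar points at −0.16 and the marker at −1.46 (34 mm radius checks), so the turn is about 75° clockwise.
- **Sets and rack:** their sizes check against the task text.

Knob first.

```bash
python3 - <<'E'
from h import *
print(delta([.540,-.387,.20],[np.pi,0,2.98]), delta([.540,-.387,.116],[np.pi,0,2.98]))
E
```

```text
(array([306.3,  39.5,   5.5]), array([  -0. ,    0. , -143.8])) (array([306.3,  39.5,  89.5]), array([  -0. ,    0. , -143.8]))
```

Emit:
move_arm(
  targets=[
    [[60,8,0],[0,0,-10],-0.1],
    [[120,15,0],[0,0,-20],-0.1],
    [[180,23,0],[0,0,-30],-0.1],
    [[240,31,0],[0,0,-40],-0.1],
    [[306,39.5,0],[0,0,-50],-0.1],
    [[306,39.5,0],[0,0,-60],-0.1],
    [[306,39.5,0],[0,0,-70],-0.1],
    [[306,39.5,0],[0,0,-80],-0.1],
    [[306,39.5,0],[0,0,-90],-0.1],
    [[306,39.5,0],[0,0,-100],-0.1],
    [[306,39.5,0],[0,0,-110],-0.1],
    [[306,39.5,0],[0,0,-120],-0.1],
    [[306,39.5,0],[0,0,-130],-0.1],
    [[306,39.5,0],[0,0,-140],-0.1],
    [[306,39.5,0],[0,0,-143.8],-0.1],
    [[306,39.5,5],[0,0,-143.8],-0.1],
    [[306,39.5,5],[0,0,-143.8],-0.1],
  ],
)

```text
time: 2.72
tool_pos: [0.5395, -0.3869, 0.1995]
ee_rot: [3.141, -0.001, 2.979]
wrist_force: [-0.3, 0.1, -0.2]
width: 0.0426
```

```bash
python3 - <<'E'
from h import *
s=status.get_obs(); print(s['joint_positions'].round(4),s['tool_pos'].round(4),s['ee_rot'].round(4))
print(delta([.540,-.387,.116],[np.pi,0,2.98]))
t=snap('top','t1'); si=snap('side','s1')
a=cv2.resize(t[150:230,420:520],None,fx=4,fy=4,interpolation=cv2.INTER_CUBIC); b=cv2.resize(si[80:160,300:400],None,fx=4,fy=4,interpolation=cv2.INTER_CUBIC)
cv2.imwrite('pics/p1.png',np.hstack([a,b]))
E
```

```text
[-0.7075  0.347   1.0733 -0.      1.7227 -2.1154] [ 0.5395 -0.3869  0.1995] [ 3.1409e+00 -1.2000e-03  2.9786e+00]
(array([-0.6, -0.1, 83.5]), array([ 0. , -0.1, -0.1]))
```

View pics/p1.png

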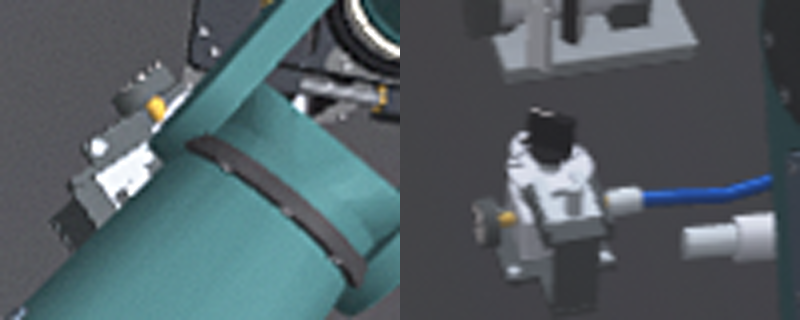

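The top view shows the arm over the regulator, but the side crop shows no gripper above the knob (around (550,60)), which disagrees. I'll take the side view again and overlay the projected TCP.

```bash
python3 - <<'E'
from h import *
s=status.get_obs();print(s['time'])
t=np.ascontiguousarray(viewer.snapshot('side')[:,:,::-1]); print(np.abs(t.astype(int)-cv2.imread('pics/raw_s1.png')).mean(), np.abs(t.astype(int)-cv2.imread('pics/raw_side0.png')).mean())
p=proj('side',[s['tool_pos']])[0];q=proj('top',[s['tool_pos']])[0];print(p,q)
cv2.circle(t,tuple(int(v) for v in p),3,(0,0,255),1)
u=cv2.imread('pics/raw_t1.png');cv2.circle(u,tuple(int(v) for v in q),3,(0,0,255),1)
cv2.imwrite('pics/p2.png',np.hstack([t,u])[::1,::1][:, :]); cv2.imwrite('pics/p2.png',cv2.resize(np.vstack([t[:260],u[:260]]),None,fx=1.15,fy=1.15))
E
```

```text
2.825
0.38767578125 6.07687109375
[339.26561615  94.45385703] [487.83707041 174.94238509]
```

View pics/p2.png

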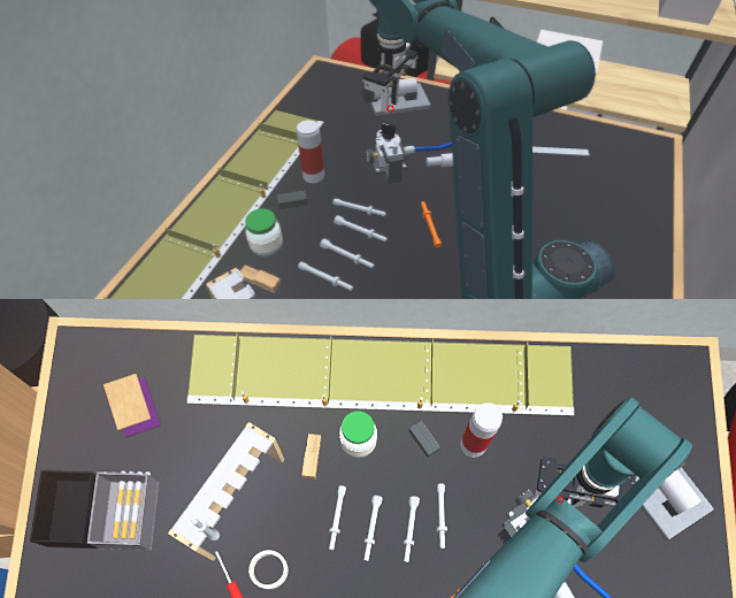

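The red TCP circle sits right above the knob, so the gripper is in place. Now I'll descend, grip and turn.

Emit:
move_arm(
  targets=[
    [[-0.6,0,30],[0,0,0],-0.1],
    [[-0.6,0,60],[0,0,0],-0.1],
    [[-0.6,0,75],[0,0,0],-0.1],
    [[-0.6,0,83],[0,0,0],-0.1],
    [[-0.6,0,83],[0,0,0],-0.1],
    [[-0.6,0,83],[0,0,0],-1],
    [[-0.6,0,83],[0,0,0],-1],
    [[-0.6,0,83],[0,0,0],-1],
    [[-0.6,0,83],[0,0,0],-1],
    [[-0.6,0,83],[0,0,0],-1],
  ],
)

```text
time: 4.12
tool_pos: [0.5417, -0.3846, 0.1185]
ee_rot: [3.137, 0.002, 2.982]
wrist_force: [1.4, 6.1, 2.9]
width: 0.0118
```

Emit:
move_arm(
  targets=[
    [[0,2,0],[0,0,0],-1],
    [[0,2,0],[0,0,8],-1],
    [[0,2,0],[0,0,16],-1],
    [[0,2,0],[0,0,24],-1],
    [[0,2,0],[0,0,32],-1],
    [[0,2,0],[0,0,40],-1],
    [[0,2,0],[0,0,48],-1],
    [[0,2,0],[0,0,56],-1],
    [[0,2,0],[0,0,64],-1],
    [[0,2,0],[0,0,70],-1],
    [[0,2,0],[0,0,74.5],-1],
    [[0,2,0],[0,0,74.5],-1],
    [[0,2,0],[0,0,74.5],-1],
  ],
)

```text
time: 5.75
tool_pos: [0.5406, -0.3855, 0.1184]
ee_rot: [3.141, 0.001, 1.68]
wrist_force: [-1.9, 1.7, 5.5]
width: 0.0118
```

Emit:
move_arm(
  targets=[
    [[0,0,0],[0,0,0],-0.3],
    [[0,0,0],[0,0,0],-0.3],
    [[0,0,0],[0,0,0],-0.3],
    [[0,0,-20],[0,0,0],-0.3],
    [[0,0,-60],[0,0,0],-0.3],
    [[0,0,-90],[0,0,0],-1],
    [[-20,-60,-90],[0,0,0],-1],
    [[-40,-120,-90],[0,0,0],-1],
    [[-50,-180,-90],[0,0,0],-1],
    [[-52,-240,-90],[0,0,0],-1],
    [[-52,-257,-90],[0,0,0],-1],
    [[-52,-257,-90],[0,0,0],-1],
  ],
)

```text
time: 7.25
tool_pos: [0.2906, -0.4653, 0.209]
ee_rot: [3.14, 0.002, 1.678]
wrist_force: [0.4, 0.2, 0.3]
width: 0.0006
```

```bash
python3 - <<'E'
from h import *
s=status.get_obs(); print(s['joint_positions'].round(4),s['tool_pos'].round(4),s['ee_rot'].round(4))
o=[]
for n,c in(('top',(430,162,498,217)),('side',(312,95,362,145))):
    ims=np.mean([viewer.snapshot(n)[:,:,::-1].astype(float) for _ in range(4)],0)
    x0,y0,x1,y1=c; im=np.clip(ims[y0:y1,x0:x1]/255,0,1)**0.55*255
    k=400/(x1-x0); im=cv2.resize(im.astype(np.uint8),None,fx=k,fy=k,interpolation=cv2.INTER_LANCZOS4)
    o.append(cv2.copyMakeBorder(im,0,max(0,400-im.shape[0]),0,0,0)[:400])
cv2.imwrite('pics/p3.png',np.hstack(o))
E
```

```text
[-1.1164e+00  8.1400e-02  1.3701e+00  6.0000e-04  1.6875e+00 -1.2231e+00] [ 0.2906 -0.4653  0.209 ] [3.1401e+00 2.2000e-03 1.6776e+00]
```

View pics/p3.png

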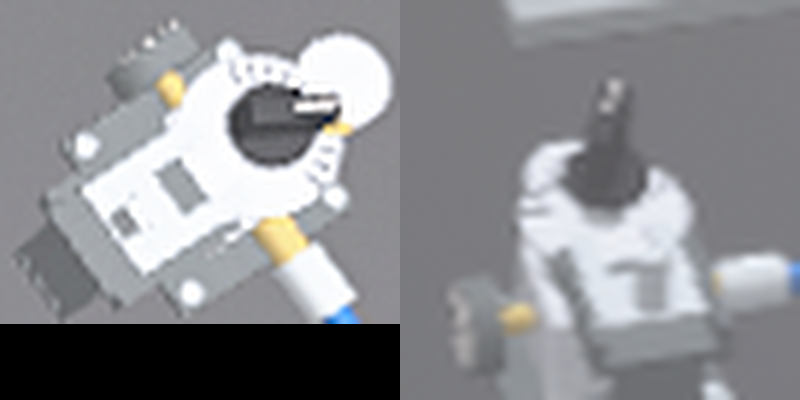

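The pointer line now runs from (293,104) to (339,101), beside the brass tab at about (338,129). I'll check both bearings numerically.

```bash
python3 - <<'E'
from h import *
T=lambda p:np.array(p)/5.88235+[430,162]
l=atz('top',[T((293,104)),T((339,101))],.142); d=l[1]-l[0]; print('line',l.round(4),np.hypot(*d[:2]),np.arctan2(d[1],d[0]))
im=cv2.imread('pics/raw_top0.png').astype(int); m=(im[:,:,2]-im[:,:,0]>40); m[:, :480]=0; m[:175]=0;m[195:]=0; m[:,500:]=0
ys,xs=np.nonzero(m); print(list(zip(xs,ys)))
w=(im[:,:,2]-im[:,:,0])[175:195,480:500].clip(15)-15; Y,X=np.mgrid[175:195,480:500]; c=np.array([(X*w).sum(),(Y*w).sum()])/w.sum(); print('c',c)
mk=atz('top',[c],.092)[0]; 
for p in((270,125),(271,124),(271,125)):
    a=atz('top',[T(p)],.110)[0]; e=mk-a; print(a,np.hypot(*e[:2]),np.arctan2(e[1],e[0]))
for a in([.5406,-.3855],): e=mk[:2]-a; print(np.hypot(*e),np.arctan2(e[1],e[0]))
E
```

```text
line [[ 0.542  -0.386   0.142 ]
 [ 0.5439 -0.4058  0.142 ]] 0.019932666920227462 -1.4720049507552706
[(np.int64(484), np.int64(183)), (np.int64(485), np.int64(183)), (np.int64(486), np.int64(183)), (np.int64(487), np.int64(183)), (np.int64(488), np.int64(183)), (np.int64(489), np.int64(183)), (np.int64(485), np.int64(184)), (np.int64(486), np.int64(184)), (np.int64(487), np.int64(184)), (np.int64(488), np.int64(184)), (np.int64(489), np.int64(184))]
c [486.75565964 183.40515222]
[ 0.54019435 -0.38585484  0.11      ] 0.03453061921412842 -1.427829853476153
[ 0.54066242 -0.3863102   0.11      ] 0.03401555313467193 -1.4395429216550062
[ 0.54020849 -0.38629557  0.11      ] 0.03409240601076755 -1.4263985168299704
0.034826978957099214 -1.4408106221780008
```

Bearings agree once the half-pixel crop offset is corrected: pointer −1.47, marker about −1.45. Next I'll push the fork with shut fingers.

```bash
python3 - <<'E'
from h import *
u=np.array([np.cos(2.19),np.sin(2.19)]); a=np.array([.541,-.3855])
for r,z in((.115,.20),(.115,.11)): print(a+u*r,delta([*(a+u*r),z],[np.pi,0,2.19]))
E
```

```text
[ 0.47425551 -0.2918508 ] (array([151.5, 200.4,   7.3]), array([  0. ,  -0. , -29.2]))
[ 0.47425551 -0.2918508 ] (array([151.5, 200.4,  97.3]), array([  0. ,  -0. , -29.2]))
```

Emit:
move_arm(
  targets=[
    [[38,50,0],[0,0,-9],-1],
    [[76,100,0],[0,0,-18],-1],
    [[114,150,0],[0,0,-26],-1],
    [[151.5,200.4,7],[0,0,-29.2],-1],
    [[151.5,200.4,50],[0,0,-29.2],-1],
    [[151.5,200.4,90],[0,0,-29.2],-1],
    [[151.5,200.4,97],[0,0,-29.2],-1],
    [[151.5,200.4,97],[0,0,-29.2],-1],
  ],
)

```text
time: 8.65
tool_pos: [0.4739, -0.2926, 0.111]
ee_rot: [3.142, 0.0, 2.189]
wrist_force: [0.3, 0.3, 1.0]
width: 0.0005
```

Emit:
move_arm(
  targets=[
    [[-6,0,0],[0,0,0],-1],
    [[-12,0,0],[0,0,0],-1],
    [[-18,0,0],[0,0,0],-1],
    [[-24,0,0],[0,0,0],-1],
    [[-30,0,0],[0,0,0],-1],
    [[-36,0,0],[0,0,0],-1],
    [[-42,0,0],[0,0,0],-1],
    [[-46,0,0],[0,0,0],-1],
    [[-46,0,0],[0,0,0],-1],
  ],
)

```text
time: 9.78
tool_pos: [0.5006, -0.3304, 0.1103]
ee_rot: [3.141, 0.001, 2.189]
wrist_force: [-0.0, -1.3, 0.7]
width: 0.0001
```

Emit:
move_arm(
  targets=[
    [[-3,0,0],[0,0,0],-1],
    [[-5,0,0],[0,0,0],-1],
    [[-7,0,0],[0,0,0],-1],
    [[-8,0,0],[0,0,0],-1],
    [[-9,0,0],[0,0,0],-1],
    [[-9,0,0],[0,0,0],-1],
  ],
)

```text
time: 10.52
tool_pos: [0.5021, -0.3325, 0.1103]
ee_rot: [-3.14, -0.013, 2.19]
wrist_force: [-10.7, 12.1, 7.3]
width: 0.0005
```

The force jumped to about 16 N, against 1.3 N while sliding, with the tool stopped: the fork is on its end stop. I'll retreat and measure the sets again.

Emit:
move_arm(
  targets=[
    [[10,0,0],[0,0,0],-1],
    [[30,0,0],[0,0,0],-1],
    [[30,0,-60],[0,0,0],-1],
    [[30,-10,-110],[0,0,0],-0.1],
    [[20,-70,-110],[0,0,0],-0.1],
    [[10,-130,-110],[0,0,0],-0.1],
    [[10,-190,-110],[0,0,0],-0.1],
    [[10,-190,-110],[0,0,0],-0.1],
  ],
)

```text
time: 11.52
tool_pos: [0.3418, -0.4421, 0.2206]
ee_rot: [-3.14, 0.002, 2.182]
wrist_force: [0.2, -0.1, 0.5]
width: 0.0416
```

```bash
cat >> h.py <<'E'
def pick_rot(h,th):
    "h: horizontal unit axis towards head"
    Z=np.array([0,0,1.]); z=np.sin(th)*h-np.cos(th)*Z; x=-(np.cos(th)*h+np.sin(th)*Z); return np.c_[x,np.cross(z,x),z]
def hang_rot(psi,th):
    Z=np.array([0,0,1.]); al=np.pi/2-th; a=np.array([np.cos(psi),np.sin(psi),0]); z=np.sin(al)*a-np.cos(al)*Z
    x=(np.cos(al)*z+Z)/np.sin(al); return np.c_[x,np.cross(z,x),z]
def dM(pos,M):
    s=status.get_obs(); Rc=rot(s["ee_rot"])
    return np.round((np.array(pos)-s["tool_pos"])@Rc*1000,1).tolist(), np.round(np.degrees(R.from_matrix(Rc.T@M).as_rotvec()),1).tolist()
def sets(im):
    "grey blobs in the bench area of top view -> end points"
    hsv=cv2.cvtColor(im,cv2.COLOR_BGR2HSV); m=((hsv[:,:,2]>150)&(hsv[:,:,1]<60)).astype(np.uint8); out=[]
    n,L,st,ce=cv2.connectedComponentsWithStats(m)
    for i in range(1,n):
        if 150<st[i,4]<1200 and max(st[i,2:4])>35 and 265<ce[i,0]<415 and 140<ce[i,1]<250:
            P=np.argwhere(L==i)[:,::-1].astype(float); w=atz('top',P,.012)[:,:2]
            c=w.mean(0); d=np.linalg.svd(w-c,full_matrices=False)[2][0]; d*=np.sign(d[0]) 
            t=(w-c)@d; out.append((c,d,t.min(),t.max(),w,t))
    return sorted(out,key=lambda o:-o[0][1])
E
python3 - <<'E'
from h import *
s=status.get_obs(); print(s['joint_positions'].round(4),s['tool_pos'].round(4))
t=snap('top','t4')
for c,d,a,b,w,tt in sets(t):
    e=c+d*a; n=np.array([-d[1],d[0]]); off=((w-e)@n); tt=(w-e)@d
    wid=[np.ptp(off[(tt>q-.004)&(tt<q+.004)]).round(4) for q in(.015,.046,.08,.15)]
    print('end',e.round(4),'head',(c+d*b).round(4),'L',(b-a).round(4),'yaw',np.arctan2(d[1],d[0]).round(3),'w',wid,'mid shank off',off[(tt<.03)].mean().round(4))
k=4.2; f=lambda p:(np.array(p)+.5)/k-.5+[135,95]
r=atz('top',[f(p) for p in[(340,50),(437,107),(152,518),(47,455)]],.15); print(r.round(4))
i=atz('top',[f(p) for p in[(205,352),(253,283),(302,215),(351,150)]],.15); print(i.round(4))
E
```

```text
[-1.0133e+00  1.0320e-01  1.3237e+00 -1.3000e-03  1.7128e+00 -1.6250e+00] [ 0.3418 -0.4421  0.2206]
end [0.4512 0.1051] head [0.61   0.0845] L 0.1601 yaw -0.129 w [np.float64(0.0091), np.float64(0.0251), np.float64(0.0115), np.float64(0.0182)] mid shank off -0.0
end [0.4273 0.0207] head [ 0.5873 -0.0026] L 0.1617 yaw -0.145 w [np.float64(0.0118), np.float64(0.0232), np.float64(0.0124), np.float64(0.0226)] mid shank off 0.0
end [ 0.4271 -0.0752] head [ 0.5891 -0.0931] L 0.163 yaw -0.11 w [np.float64(0.0092), np.float64(0.023), np.float64(0.011), np.float64(0.023)] mid shank off -0.0
end [ 0.4632 -0.1618] head [ 0.6234 -0.1563] L 0.1603 yaw 0.034 w [np.float64(0.0085), np.float64(0.0224), np.float64(0.0113), np.float64(0.017)] mid shank off 0.0001
[[0.7132 0.2954 0.15  ]
 [0.6781 0.2332 0.15  ]
 [0.4178 0.3839 0.15  ]
 [0.4535 0.4493 0.15  ]]
[[0.5191 0.3617 0.15  ]
 [0.5627 0.3366 0.15  ]
 [0.6064 0.3105 0.15  ]
 [0.6487 0.2839 0.15  ]]
```

All four sets measure well (L about 160 mm), and the 26 mm flat heads are the two middle ones.

My plan is to grip each set with the tool tilted 45° towards its head. Spinning the tool 180° about its own axis then brings the set from lying to hanging head-down. I'll start with the right-most set.

```bash
cat >> h.py <<'E'
TH=np.pi/4; S=.007
XR=np.array([np.cos(1.038),np.sin(1.038),0]); YR=np.array([-XR[1],XR[0],0]); SEAT3=np.array([.558,.328,.15])
def seat(n): return SEAT3+YR*.05*(3-n)
def pickpose(e,yaw,back=0,zc=.0125):
    h=np.array([np.cos(yaw),np.sin(yaw),0]); M=pick_rot(h,TH); P=np.r_[e,zc]+h*.0145
    return P+M[:,2]*(S-back),M
def hangpose(n,dx=0,dz=0,psi=1.038):
    M=hang_rot(psi,TH); return seat(n)+XR*dx+[0,0,.036+dz]+M[:,2]*S,M
E
python3 - <<'E'
from h import *
p,M=pickpose([.4632,-.1618],.034,.1); print(p,dM(p,M)); p,M=pickpose([.4632,-.1618],.034,0);print(p)
for n in(2,5): print(hangpose(n)[0])
E
```

```text
[ 0.4119687  -0.16354254  0.07826093] ([187.3, 215.6, 142.1], [-22.3, -41.1, -53.7])
[ 0.48263851 -0.16113884  0.00755025]
[0.51744469 0.35766087 0.18105025]
[0.6466532  0.28146926 0.18105025]
```

Emit:
move_arm(
  targets=[
    [[27,31,5],[-3,-6,-8],-0.1],
    [[54,62,10],[-6,-12,-16],-0.1],
    [[80,92,20],[-9,-18,-24],-0.1],
    [[107,123,40],[-12,-24,-31],-0.1],
    [[134,154,60],[-16,-30,-39],-0.1],
    [[160,185,80],[-19,-36,-47],-0.1],
    [[187.3,215.6,110],[-22.3,-41.1,-53.7],-0.1],
    [[187.3,215.6,142.1],[-22.3,-41.1,-53.7],-0.1],
    [[187.3,215.6,142.1],[-22.3,-41.1,-53.7],-0.1],
  ],
)

```text
time: 12.7
tool_pos: [0.4316, -0.1179, 0.095]
ee_rot: [-3.126, 0.739, 3.14]
wrist_force: [-0.7, 0.3, 0.6]
width: 0.0425
```

```bash
python3 - <<'E'
from h import *
s=status.get_obs(); print(s['joint_positions'].round(3)); p,M=pickpose([.4632,-.1618],.034,0); print(dM(p,M))
E
```

```text
[-0.774 -0.634  2.326  0.597  0.953 -2.565]
([21.2, -41.6, 99.7], [-2.3, -2.7, -1.4])
```

q6 is at its limit in this configuration (an offset of about 57 mm sideways plus a long tool). The grip is symmetric under a half turn, so I'll use the flipped grasp and reduce the tilt to 35°.

```bash
cat >> h.py <<'E'
TH=np.radians(35)
_p,_h=pick_rot,hang_rot
FL=np.diag([-1,-1,1.])
def pick_rot(h,th): return _p(h,th)@FL
def hang_rot(psi,th): return _h(psi,th)@FL
def hangpose(n,dx=0,dz=0,psi=.5):
    M=hang_rot(psi,TH); return seat(n)+XR*dx+[0,0,.036+dz]+M[:,2]*S,M
E
python3 - <<'E'
from h import *
s=status.get_obs(); p,M=pickpose([.4632,-.1618],.034,.1); Rc=rot(s['ee_rot']); 
Q=R.from_matrix(Rc)*R.from_euler('z',170,degrees=True); print(p,M.round(2),'rest after 170z:',np.degrees((Q.inv()*R.from_matrix(M)).as_rotvec()).round(1),(p-s['tool_pos'])@Rc)
E
```

```text
[ 0.42437984 -0.16312039  0.08868114] [[ 0.82  0.03  0.57]
 [ 0.03 -1.    0.02]
 [ 0.57  0.   -0.82]] rest after 170z: [ 2.8 -7.1  8.3] [ 0.00956385 -0.04524579  0.00056445]
```

Emit:
move_arm(
  targets=[
    [[0,0,-15],[0,0,10],-0.1],
    [[0,0,-30],[0,0,20],-0.1],
    [[0,0,-30],[0,0,30],-0.1],
    [[0,0,-30],[0,0,40],-0.1],
    [[0,0,-30],[0,0,50],-0.1],
    [[0,0,-30],[0,0,60],-0.1],
    [[0,0,-30],[0,0,70],-0.1],
    [[0,0,-30],[0,0,80],-0.1],
    [[0,0,-30],[0,0,90],-0.1],
    [[0,0,-30],[0,0,100],-0.1],
    [[0,0,-30],[0,0,110],-0.1],
    [[0,0,-30],[0,0,120],-0.1],
    [[0,0,-30],[0,0,130],-0.1],
    [[0,0,-30],[0,0,140],-0.1],
    [[0,0,-30],[0,0,150],-0.1],
    [[0,0,-30],[0,0,160],-0.1],
    [[0,0,-30],[0,0,170],-0.1],
    [[0,0,-30],[0,0,170],-0.1],
  ],
)

```text
time: 14.95
tool_pos: [0.4128, -0.1216, 0.1216]
ee_rot: [2.96, -0.726, 0.234]
wrist_force: [0.0, 0.7, -0.8]
width: 0.0422
```

```bash
python3 - <<'E'
from h import *
s=status.get_obs(); print(s['joint_positions'].round(3),s['tool_pos']); p,M=pickpose([.4632,-.1618],.034,.1); print(p,dM(p,M))
E
```

```text
[-0.847 -0.722  2.311  0.594  1.071  0.397] [ 0.41275098 -0.12155048  0.12164605]
[ 0.42437984 -0.16312039  0.08868114] ([-20.6, 37.8, 33.1], [3.2, -7.3, 8.4])
```

Emit:
move_arm(
  targets=[
    [[-10,19,16],[1.6,-3.6,4.2],-0.1],
    [[-20.6,37.8,33.1],[3.2,-7.3,8.4],-0.1],
    [[-20.6,37.8,33.1],[3.2,-7.3,8.4],-0.1],
    [[-20.6,37.8,33.1],[3.2,-7.3,8.4],-0.1],
  ],
)

```text
time: 15.45
tool_pos: [0.4236, -0.1618, 0.0868]
ee_rot: [-3.139, -0.61, 0.033]
wrist_force: [0.7, -0.2, -0.8]
width: 0.0421
```

```bash
python3 - <<'E'
from h import *
s=status.get_obs(); print(s['joint_positions'].round(3),s['tool_pos']); 
for b in(.04,0):
  p,M=pickpose([.4632,-.1618],.034,b); print(p,dM(p,M))
E
```

```text
[-0.853 -0.47   2.2    0.535  1.063  0.502] [ 0.4235879  -0.16177152  0.08680822]
[ 0.45877454 -0.16195052  0.03953202] ([1.7, 1.5, 58.9], [-0.1, 0.0, -0.1])
[ 0.48170433 -0.16117061  0.00676594] ([1.7, 1.5, 98.9], [-0.1, 0.0, -0.1])
```

Emit:
move_arm(
  targets=[
    [[1.7,1.5,30],[0,0,0],-0.1],
    [[1.7,1.5,60],[0,0,0],-0.1],
    [[1.7,1.5,80],[0,0,0],-0.1],
    [[1.7,1.5,92],[0,0,0],-0.1],
    [[1.7,1.5,98],[0,0,0],-0.1],
    [[1.7,1.5,98],[0,0,0],-0.1],
    [[1.7,1.5,98],[0,0,0],-0.7],
    [[1.7,1.5,98],[0,0,0],-1],
    [[1.7,1.5,98],[0,0,0],-1],
    [[1.7,1.5,98],[0,0,0],-1],
    [[1.7,1.5,98],[0,0,0],-1],
  ],
)

```text
time: 16.82
tool_pos: [0.4811, -0.1614, 0.0072]
ee_rot: [-3.138, -0.61, 0.03]
wrist_force: [-1.2, 0.1, 1.6]
width: 0.0118
```

Emit:
move_arm(
  targets=[
    [[12,0,-16],[0,0,0],-1],
    [[30,0,-42],[0,0,0],-1],
    [[58,0,-83],[0,0,0],-1],
    [[86,0,-124],[0,0,0],-1],
    [[115,0,-165],[0,0,0],-1],
    [[143,0,-205],[0,0,0],-1],
    [[172,0,-245],[0,0,0],-1],
    [[172,0,-245],[0,0,0],-1],
  ],
)

```text
time: 17.82
tool_pos: [0.4829, -0.1631, 0.3114]
ee_rot: [3.138, -0.615, 0.035]
wrist_force: [0.3, -0.6, -2.6]
width: 0.0117
```

```bash
python3 - <<'E'
from h import *
s=status.get_obs(); print(s['joint_positions'].round(3),s['tool_pos'],s['width'])
Rc=rot(s['ee_rot']); p,M=hangpose(2,-.11,.10)
Q=R.from_matrix(Rc)*R.from_euler('z',-180,degrees=True); print(p,((p-s['tool_pos'])@Rc*1000).round(1),'rest after spin',np.degrees((Q.inv()*R.from_matrix(M)).as_rotvec()).round(1))
t=snap('side','s5',(200,20,420,190),3.6)
E
```

```text
[-0.716 -0.427  1.728  0.41   1.378  0.838] [ 0.48292259 -0.1631426   0.31135326] 0.011737246493306668
[0.46408877 0.26139335 0.28198496] [ -20.4 -425.    20.2] rest after spin [-19.2 -19.4 -18.9]
```

View pics/s5.png

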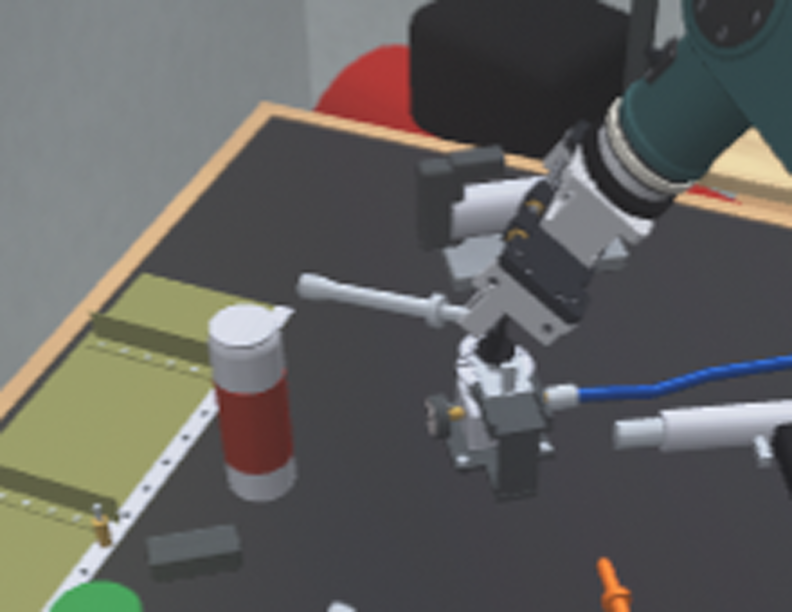

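The set is held level by its shank. Now I'll spin it head-down on the way to the rack front.

Emit:
move_arm(
  targets=[
    [[0,-25,0],[0,0,-10],-1],
    [[0,-50,0],[0,0,-20],-1],
    [[0,-75,0],[0,0,-30],-1],
    [[0,-100,0],[0,0,-40],-1],
    [[0,-125,0],[0,0,-50],-1],
    [[0,-150,0],[0,0,-60],-1],
    [[0,-175,0],[0,0,-70],-1],
    [[0,-200,0],[0,0,-80],-1],
    [[0,-225,0],[0,0,-90],-1],
    [[0,-250,0],[0,0,-100],-1],
    [[0,-275,0],[0,0,-110],-1],
    [[0,-300,0],[0,0,-120],-1],
    [[0,-325,0],[0,0,-130],-1],
    [[0,-350,0],[0,0,-140],-1],
    [[0,-375,0],[0,0,-150],-1],
    [[0,-400,0],[0,0,-160],-1],
    [[0,-425,0],[0,0,-165],-1],
    [[0,-425,0],[0,0,-165],-1],
  ],
)

```text
time: 20.12
tool_pos: [0.4666, 0.2634, 0.3028]
ee_rot: [2.966, 0.58, 2.862]
wrist_force: [0.1, -0.2, -2.0]
width: 0.0122
```

```bash
python3 - <<'E'
from h import *
s=status.get_obs(); print(s['joint_positions'].round(3),s['tool_pos'],s['width'])
for n in (2,5): print(hangpose(n,-.11,.10)[0],dM(*hangpose(n,-.11,.10)))
E
```

```text
[ 0.611 -0.324  1.67  -0.328  1.288 -0.724] [0.46663711 0.26340895 0.30284369] 0.012198213381310769
[0.46408877 0.26139335 0.28198496] ([13.0, -5.5, 15.7], [-21.6, -17.6, -33.7])
[0.59329728 0.18520174 0.28198496] ([-108.5, -56.4, 87.4], [-21.6, -17.6, -33.7])
```

Emit:
move_arm(
  targets=[
    [[3,-1,4],[-5,-4,-8],-1],
    [[6,-3,8],[-11,-9,-17],-1],
    [[10,-4,12],[-16,-13,-25],-1],
    [[13,-5.5,15.7],[-21.6,-17.6,-33.7],-1],
    [[13,-5.5,15.7],[-21.6,-17.6,-33.7],-1],
    [[13,-5.5,15.7],[-21.6,-17.6,-33.7],-1],
  ],
)

```text
time: 20.88
tool_pos: [0.465, 0.2582, 0.2825]
ee_rot: [3.137, 0.961, -2.652]
wrist_force: [0.0, 0.8, -1.9]
width: 0.0116
```

```bash
python3 - <<'E'
from h import *
s=status.get_obs(); print(s['joint_positions'].round(3),s['tool_pos'],s['width'])
print(dM(*hangpose(2,-.11,.10)),dM(*hangpose(2,-.07,.016)))
o=[]
for n in('side','top'):
    im=snap(n,n+'6'); P=s['tool_pos']-rot(s['ee_rot'])[:,2]*S; q=proj(n,[P,P-[0,0,.145],seat(2)]); print(n,q.round(1))
    x,y=q[0].astype(int); o.append(cv2.resize(im[y-70:y+90,x-90:x+70],None,fx=2.5,fy=2.5,interpolation=cv2.INTER_CUBIC))
cv2.imwrite('pics/p6.png',np.hstack(o))
E
```

```text
[ 0.287 -0.649  2.074  0.242  0.78  -1.862] [0.46495618 0.25816981 0.28253133] 0.011616211853606432
([0.0, 3.2, 0.9], [-0.2, 0.1, -0.3]) ([49.4, 23.8, 77.1], [-0.2, 0.1, -0.3])
side [[270.5 233.2]
 [276.3 268.1]
 [236.2 292.1]]
top [[212.6 191.1]
 [224.7 203.5]
 [186.6 180.2]]
```

View pics/p6.png

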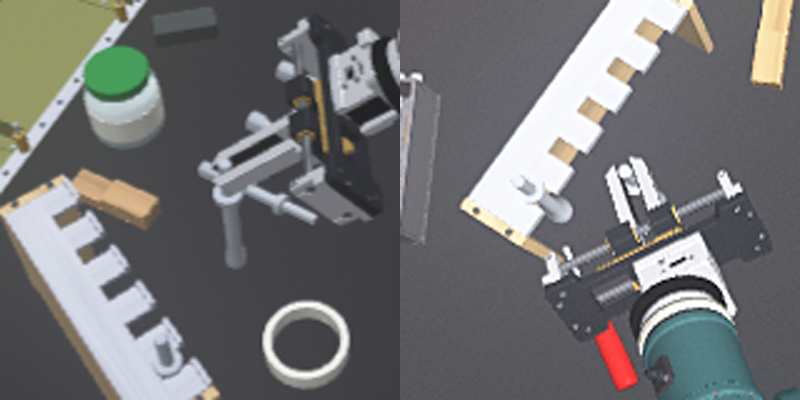

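The set hangs upright in the grip in both views. The notch 2 projection also falls on the slot. I'll check where the shank's top sits in the image against the prediction.

```bash
python3 - <<'E'
from h import *
s=status.get_obs(); P=s['tool_pos']-rot(s['ee_rot'])[:,2]*S
print('pred top end',proj('top',[P+[0,0,.014]]),'side',proj('side',[P+[0,0,.014]]))
t=cv2.imread('pics/raw_top6.png'); print('cols 204-220'); 
for r in range(181,200): print(r,t[r,204:221,1])
E
```

```text
pred top end [[210.29307096 189.24041664]] side [[269.19194053 229.08991305]]
cols 204-220
181 [104 102 102 102 102 100 102 101 102  99  99 102 102 100  97 103 101]
182 [102 100 102 100 101 104 103 103 100  99  92  95  95  97  97  97 100]
183 [100 102  99 103 102 100 100  99  98 108 145 116  97  97  89  95  99]
184 [100 101 101 101 100 100 102 100  92 129 255 210 179 184 163  86  95]
185 [103 102  98 100  99  99  97  91  89  85 255 255 253 255 255 137  87]
186 [ 99  99  97 106  91  92 107 135 134  81 135 255 244 243 250 241  89]
187 [ 97  95 121 193  67 100 208 242 243 177  62 250 244 240 243 252 160]
188 [ 93 104 221 255  79 156 255 255 255 255 146 195 248 240 241 248 255]
189 [ 90 169 255 252 170 199 255 251 250 255 237 133 252 243 239 243 255]
190 [133 241 250 246 229 170 255 253 252 255 216 103 243 246 239 242 251]
191 [210 255 243 243 249 101 240 255 250 240 177 127 148 249 240 241 246]
192 [164 255 243 241 248 176  54 156 141 150 177 186 142 255 242 238 243]
193 [ 83 255 243 240 247 251  56  61 142 137 162 175 112 244 246 240 239]
194 [100 255 247 241 243 255 119  47 189 161 144 154 143 131 250 242 239]
195 [ 88 158 252 242 242 251 198  40 151 255 197 192 202 102 253 242 239]
196 [ 89  89 255 243 240 246 255  65  51 255 255 255 255 205 237 246 240]
197 [ 93  98 255 246 241 243 255 134  37 163 255 255 255 255 126 252 242]
198 [ 96  91 163 253 240 242 250 195  42 151 255 255 255 203  87 246 246]
199 [ 97  90  95 255 243 239 246 255  72  37  81  94  99 109  78 157 252]
```

```bash
python3 - <<'E'
from h import *
t=cv2.imread('pics/raw_top0.png'); print('pred spare end',proj('top',[seat(1)+[0,0,.05]]),'seat1',seat(1))
for r in range(183,205): print(r,t[r,160:186,1])
E
```

```text
pred spare end [[168.98683217 192.37752092]] seat1 [0.47186099 0.37879441 0.15      ]
183 [118 220 255 249 249 249 250 247 249 249 247 248 249 249 249 249 250 248
 247 250 253 255 250 225 185 172]
184 [203 255 251 248 250 250 248 249 249 248 247 249 249 250 250 250 250 247
 248 250 251 253 255 255 237 208]
185 [254 252 248 249 250 248 248 250 248 248 248 249 249 249 250 250 247 248
 249 249 249 250 251 253 255 251]
186 [255 249 248 250 249 247 249 249 247 248 249 249 249 250 250 248 247 249
 250 250 249 249 250 250 252 253]
187 [250 248 250 250 247 249 250 247 247 249 249 249 249 250 248 247 248 247
 248 249 249 249 249 249 249 251]
188 [248 249 250 249 248 249 248 248 248 249 249 250 250 250 247 248 249 248
 247 247 248 249 249 249 249 250]
189 [248 250 248 247 250 249 248 249 249 250 250 251 250 248 247 248 248 248
 248 247 247 248 249 250 249 249]
190 [250 249 247 250 249 248 248 249 250 249 245 248 250 248 250 250 248 248
 249 248 247 247 247 248 249 250]
191 [250 247 249 249 248 248 250 248 248 241 224 224 248 250 250 250 249 248
 249 248 248 248 248 247 248 249]
192 [248 248 25
[... 727 characters left out ...]

 249 192 174 144  79 130 203 157]
199 [248 249 249 249 249 249 247 248 251 250 249 253 237 221 229 245 253 253
 233 177 188 181 128  95  97 117]
200 [249 249 249 248 250 248 247 250 251 251 249 247 250 252 252 253 249 247
 191 182 188 194 191 153 132 135]
201 [249 249 249 250 249 246 248 249 250 250 251 248 244 240 242 236 199 152
 167 182 184 191 197 197 171 156]
202 [249 249 249 250 247 248 250 249 248 249 250 251 237 218 220 183 181 132
 138 170 184 189 192 194 198 189]
203 [250 249 250 247 247 247 249 250 249 248 249 251 252 254 255 255 243 175
  96 133 166 178 188 192 197 195]
204 [249 250 248 247 248 246 247 247 249 250 249 249 249 250 251 254 255 244
 185 102 129 155 178 191 196 196]
```

```bash
sed -i 's/SEAT3=np.array(\[.558,.328,.15\])/SEAT3=np.array([.558,.330,.15])/' h.py; python3 - <<'E'
from h import *
print(dM(*hangpose(2,-.11,.018)),dM(*hangpose(2,-.045,.018)))
E
```

```text
([69.9, 3.8, 49.1], [-0.2, 0.3, -0.2]) ([38.2, 37.3, 94.9], [-0.2, 0.3, -0.2])
```

Emit:
move_arm(
  targets=[
    [[20,1,14],[0,0,0],-1],
    [[50,2,35],[0,0,0],-1],
    [[69.9,3.8,49],[0,0,0],-1],
    [[59,15,65],[0,0,0],-1],
    [[48,26,80],[0,0,0],-1],
    [[38.2,37.3,95],[-0.2,0.3,-0.2],-1],
    [[38.2,37.3,95],[-0.2,0.3,-0.2],-1],
    [[38.2,37.3,95],[-0.2,0.3,-0.2],-1],
  ],
)

```text
time: 21.98
tool_pos: [0.4969, 0.3207, 0.2008]
ee_rot: [3.142, 0.961, -2.638]
wrist_force: [0.6, 0.1, -2.1]
width: 0.0117
```

```bash
python3 - <<'E'
from h import *
s=status.get_obs(); print(s['joint_positions'].round(3),s['wrist_force'].round(1),s['width'])
P=s['tool_pos']-rot(s['ee_rot'])[:,2]*S
print('pred end',proj('top',[P+[0,0,.014]]), proj('side',[P+[0,0,.014]]))
print(dM(*hangpose(2,0,.018)),dM(*hangpose(2,0,.0)))
x,y=proj('top',[P+[0,0,.014]])[0].astype(int)
t=snap('top','t7',(x-45,y-35,x+35,y+35),5); si=snap('side','s7')
x,y=proj('side',[P+[0,0,.014]])[0].astype(int); a=cv2.imread('pics/t7.png'); b=cv2.resize(si[y-30:y+40,x-40:x+40],None,fx=5,fy=5,interpolation=cv2.INTER_CUBIC)
print(x,y); cv2.imwrite('pics/p7.png',np.hstack([a,b]))
E
```

```text
[ 0.452 -0.422  2.114  0.09   0.491 -1.679] [ 0.6  0.1 -2.1] 0.01172766428034086
pred end [[193.17817603 183.22427862]] [[248.14065    267.63840928]]
([-21.2, 21.7, 31.8], [0.2, 0.0, 0.1]) ([-6.5, 21.7, 42.1], [0.2, 0.0, 0.1])
248 267
```

View pics/p7.png

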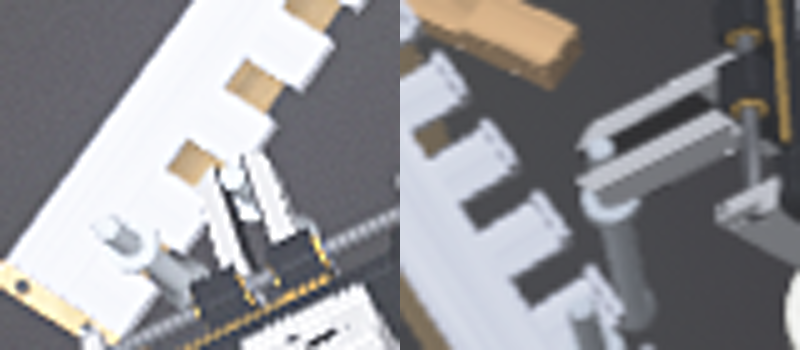

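The shank end shows at (233,178) in the crop, 1.1 px off prediction. That is the same bias of about 2.5 mm that I've now corrected. Inserting.

Emit:
move_arm(
  targets=[
    [[-3.5,3.6,5.3],[0,0,0],-1],
    [[-7,7.2,10.6],[0,0,0],-1],
    [[-10.5,10.8,15.9],[0,0,0],-1],
    [[-14,14.4,21.2],[0,0,0],-1],
    [[-17.5,18,26.5],[0,0,0],-1],
    [[-21.2,21.7,31.8],[0,0,0],-1],
    [[-21.2,21.7,31.8],[0,0,0],-1],
  ],
)

```text
time: 22.95
tool_pos: [0.5205, 0.3585, 0.2004]
ee_rot: [3.141, 0.962, -2.638]
wrist_force: [-0.1, 0.6, -2.3]
width: 0.0117
```

```bash
python3 - <<'E'
from h import *
print(dM(*hangpose(2,0,.018)),dM(*hangpose(2,0,.0)), dM(*hangpose(2,0,-.002)))
s=status.get_obs(); P=s['tool_pos']-rot(s['ee_rot'])[:,2]*S
pt=proj('top',[P+[0,0,.014]])[0];ps=proj('side',[P+[0,0,.014]])[0]; print(pt,ps)
o=[]
for n,p in(('top',pt),('side',ps)):
    x,y=p.astype(int); im=snap(n,n+'8'); o.append(cv2.resize(im[y-30:y+40,x-40:x+40],None,fx=5,fy=5,interpolation=cv2.INTER_CUBIC))
cv2.imwrite('pics/p8.png',np.hstack(o))
E
```

```text
([0.7, -0.0, -0.3], [0.2, 0.1, 0.1]) ([15.5, -0.1, 10.0], [0.2, 0.1, 0.1]) ([17.1, -0.1, 11.1], [0.2, 0.1, 0.1])
[178.13544393 173.10466101] [230.49253575 277.97347294]
```

Emit:
move_arm(
  targets=[
    [[4,0,2.5],[0,0,0],-1],
    [[8,0,5],[0,0,0],-1],
    [[11,0,7],[0,0,0],-1],
    [[13.5,0,8.7],[0,0,0],-1],
    [[15.5,0,10],[0,0,0],-1],
    [[15.5,0,10],[0,0,0],-1],
  ],
)

```text
time: 23.8
tool_pos: [0.5198, 0.3573, 0.1815]
ee_rot: [-3.141, 0.961, -2.638]
wrist_force: [-0.4, -0.3, -1.2]
width: 0.0116
```

Emit:
move_arm(
  targets=[
    [[0.8,0,0.6],[0,0,0],-1],
    [[1.6,0,1.1],[0,0,0],-1],
    [[2.4,0,1.7],[0,0,0],-1],
    [[2.4,0,1.7],[0,0,0],-1],
  ],
)

```text
time: 24.3
tool_pos: [0.5201, 0.3577, 0.1799]
ee_rot: [-3.141, 0.963, -2.638]
wrist_force: [-1.0, -0.3, -1.0]
width: 0.0114
```

Emit:
move_arm(
  targets=[
    [[1,0,0.7],[0,0,0],-1],
    [[2.4,0,1.7],[0,0,0],-1],
    [[2.4,0,1.7],[0,0,0],-1],
    [[2.4,0,1.7],[0,0,0],-1],
  ],
)

```text
time: 24.8
tool_pos: [0.5209, 0.3583, 0.1798]
ee_rot: [-3.141, 0.968, -2.638]
wrist_force: [-6.2, -3.5, 7.0]
width: 0.0119
```

Contact is now clear: Fz rose to +7 N. I'll ease off, open a little and back out along the tool axis.

Emit:
move_arm(
  targets=[
    [[-2,0,-1.4],[0,0,0],-1],
    [[-2,0,-1.4],[0,0,0],-0.47],
    [[-2,0,-1.4],[0,0,0],-0.47],
    [[-2,0,-1.4],[0,0,0],-0.47],
    [[-2,0,-1.4],[0,0,0],-0.47],
    [[-2,0,-10],[0,0,0],-0.47],
    [[-2,0,-25],[0,0,0],-0.47],
    [[-2,0,-50],[0,0,0],-0.47],
    [[-2,0,-90],[0,0,0],-0.1],
    [[-2,0,-140],[0,0,0],-0.1],
    [[-40,40,-160],[0,0,0],-0.1],
    [[-80,80,-180],[0,0,0],-0.1],
    [[-80,80,-180],[0,0,0],-0.1],
  ],
)

```text
time: 26.42
tool_pos: [0.3905, 0.382, 0.3521]
ee_rot: [3.136, 0.972, -2.636]
wrist_force: [0.8, -0.3, 0.4]
width: 0.0422
```

```bash
python3 - <<'E'
from h import *
s=status.get_obs(); print(s['joint_positions'].round(3),s['tool_pos'])
t=snap('top','t9'); si=snap('side','s9')
ps=proj('side',[seat(2)])[0].astype(int); pt=proj('top',[seat(2)])[0].astype(int); print(pt,ps)
o=[cv2.resize(im[y-40:y+40,x-40:x+40],None,fx=5,fy=5,interpolation=cv2.INTER_CUBIC) for im,(x,y) in((t,pt),(si,ps))]
cv2.imwrite('pics/p9.png',np.hstack(o))
for c,d,a,b,w,tt in sets(t): print('end',(c+d*a).round(4),'L',(b-a).round(4),'yaw',np.arctan2(d[1],d[0]).round(3))
E
```

```text
[ 0.844 -0.56   1.899 -0.355  0.889 -1.146] [0.3905063  0.38199008 0.35207443]
[185 180] [235 292]
end [0.4512 0.1051] L 0.1601 yaw -0.129
end [0.4273 0.0207] L 0.1617 yaw -0.145
end [ 0.4271 -0.0752] L 0.163 yaw -0.11
```

View pics/p9.png

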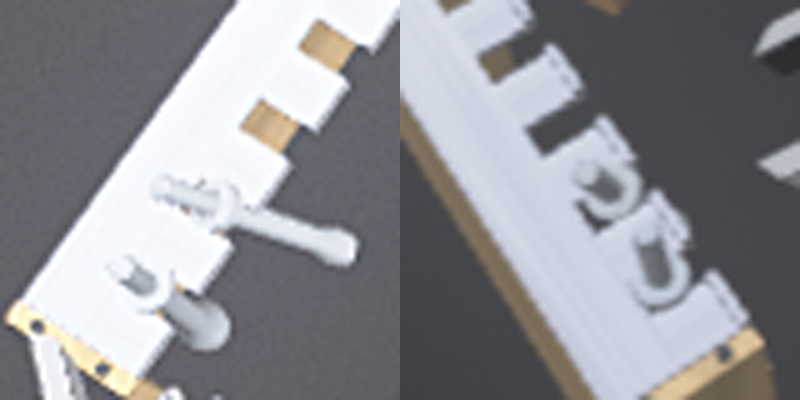

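The set sits tilted: its shank end is at (163,188) and its collar at (228,205), against an expected (183,186) and (213,208). So the collar's front-right edge is propped on the lip, and the target was a few mm short in +y. I'll regrip, lift, correct and lower again, starting with the tilt and offset from the pixels.

```bash
python3 - <<'E'
from h import *
f=lambda p:np.array(p)/5-.4+[145,140]
e=atz('top',[f((163,188))],.198)[0]; c=atz('top',[f((228,205))],.158)[0]; print('end',e,'collar',c)
se=atz('top',[f((125,268))],.20)[0]; sc=atz('top',[f((155,290))],.158)[0]; print('spare end',se,'collar',sc,'seat1',seat(1))
sp=(e*2+c)/3; print('shank pt cam',sp,'seat2',seat(2))
g=lambda p:np.array(p)/5-.4+[195,252]
# two-view triangulation
def tri(pt,ps):
    (c1,d1),(c2,d2)=ray('top',[pt]),ray('side',[ps]); d1,d2=d1[0],d2[0]
    k=np.linalg.lstsq(np.c_[d1,-d2],c2-c1,rcond=None)[0]; a,b=c1+k[0]*d1,c2+k[1]*d2; return (a+b)/2,a-b
for n,a,b in(('our end',(163,188),(590-400,170)),('our collar',(228,205),(612-400,190)),('spare end',(125,268),(650-400,235)),('spare collar',(155,290),(662-400,270))): print(n,*[v.round(4) for v in tri(f(a),g(b))])
M=hang_rot(.5,TH); sp[1]+=.003; p=sp*[1,1,0]+[0,0,.190]+M[:,2]*S
print(dM(p-M[:,2]*.1,M),dM(p,M))
E
```

```text
end [0.51031417 0.36317747 0.198     ] collar [0.51220591 0.34206891 0.158     ]
spare end [0.4698985  0.37714317 0.2       ] collar [0.46786157 0.37441207 0.158     ] seat1 [0.47186099 0.38079441 0.15      ]
shank pt cam [0.51094475 0.35614128 0.18466667] seat2 [0.5149305 0.3553972 0.15     ]
our end [0.5098 0.3626 0.1998] [0.0001 0.     0.    ]
our collar [0.5162 0.3455 0.1471] [-0.0027 -0.0007 -0.0008]
spare end [0.4711 0.3787 0.1953] [-0.0004 -0.0001 -0.0001]
spare collar [0.4706 0.3758 0.1558] [-0.0044 -0.0011 -0.0012]
([72.2, -74.8, 73.7], [0.2, 0.1, 0.2]) ([72.4, -75.1, 173.7], [0.2, 0.1, 0.2])
```

Emit:
move_arm(
  targets=[
    [[36,-37,37],[0,0,0],-0.1],
    [[72.2,-75,73],[0,0,0],-0.1],
    [[72.2,-75,110],[0,0,0],-0.1],
    [[72.4,-75,145],[0,0,0],-0.1],
    [[72.4,-75,165],[0,0,0],-0.1],
    [[72.4,-75,173.7],[0,0,0],-0.1],
    [[72.4,-75,173.7],[0,0,0],-0.1],
    [[72.4,-75,173.7],[0,0,0],-1],
    [[72.4,-75,173.7],[0,0,0],-1],
    [[72.4,-75,173.7],[0,0,0],-1],
    [[72.4,-75,173.7],[0,0,0],-1],
    [[72.4,-75,173.7],[0,0,0],-1],
  ],
)

```text
time: 28.02
tool_pos: [0.5175, 0.3613, 0.1873]
ee_rot: [-3.139, 0.964, -2.637]
wrist_force: [3.0, -4.9, 2.7]
width: 0.0125
```

Now I'll lift 20 mm straight up (tool x −16.4, z −11.5) and look at its angle.

Emit:
move_arm(
  targets=[
    [[-5,0,-3.5],[0,0,0],-1],
    [[-10,0,-7],[0,0,0],-1],
    [[-16.4,0,-11.5],[0,0,0],-1],
    [[-16.4,0,-11.5],[0,0,0],-1],
    [[-16.4,0,-11.5],[0,0,0],-1],
  ],
)

```text
time: 28.65
tool_pos: [0.5165, 0.3619, 0.2063]
ee_rot: [3.141, 0.962, -2.639]
wrist_force: [0.5, 0.7, -2.3]
width: 0.0112
```

```bash
python3 - <<'E'
from h import *
s=status.get_obs(); P=s['tool_pos']-rot(s['ee_rot'])[:,2]*S; print(P,s['wrist_force'],s['width'])
o=[]
for n,hgt in(('top',0.014),('side',.014)):
    q=proj(n,[P+[0,0,.014],P-[0,0,.032],P-[0,0,.145],seat(2)]);print(n,q.round(1).tolist())
    x,y=q[0].astype(int); im=snap(n,n+'10'); c=im[y-30:y+50,x-40:x+40]; k=cv2.resize(c,None,fx=5,fy=5,interpolation=cv2.INTER_CUBIC)
    for v in q[:3]: cv2.circle(k,tuple(int(t) for t in ((v-[x-40,y-30]+.5)*5)),3,(0,0,255),1)
    o.append(k)
cv2.imwrite('pics/p10.png',np.hstack(o))
E
```

```text
[0.51148024 0.35908597 0.21033243] [ 0.54701647  0.66062021 -2.29557746] 0.011214934797568445
top [[175.9, 174.1], [181.1, 178.7], [192.6, 188.8], [185.8, 180.1]]
side [[230.9, 278.5], [234.3, 288.7], [241.8, 311.0], [235.8, 292.8]]
```

View pics/p10.png

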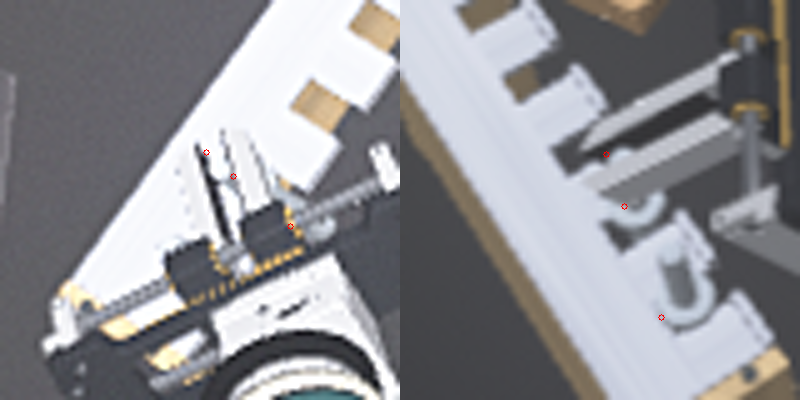

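```bash
python3 - <<'E'
from h import *
t=cv2.imread('pics/raw_top10.png'); print('top cols 168-187')
for r in range(168,186): print(r,*['%3d'%v for v in t[r,168:190,1]])
t=cv2.imread('pics/raw_side10.png'); print('side cols 224-246')
for r in range(272,296): print(r,*['%3d'%v for v in t[r,224:248,1]])
E
```

```text
top cols 168-187
168 102  98  91 124 238 255 251 251 251 250 249 250 250 247 248 249 249 249 250 249 249 249
169  99  93  95 200 255 252 250 251 250 249 251 233 247 245 247 247 248 251 249 248 249 249
170  92  95 168 251 254 251 252 251 248 250 252 165 243 239 238 235 236 251 250 249 249 248
171  93 150 255 255 252 253 250 251 249 251 252 198 246 242 239 239 227 248 251 248 248 247
172 125 240 255 252 251 251 206 255 252 251 250 180 231 244 240 241 236 215 253 250 248 248
173 199 255 251 250 247 238  85 255 255 251 252 232 148 248 242 241 237 174 252 252 250 248
174 251 254 249 246 241 244 111 154 255 255 253 254 134 250 243 240 242 215 218 251 251 248
175 255 250 247 237 240 247 164  42 159 255 253 240 117 243 244 241 243 239 159 223 255 250
176 250 251 248 237 240 245 232  39 102 255 252 253 198 196 245 242 241 240 174 195 255 250
177 250 251 233 239 240 245 253  94 119 255 253 253 255 159 247 242 240 243 224 166 245 234
178 250 250 201 237 240 242 250 155  81 255 255 255 251 169 251 243 241 242 240 164 226 227
179 250 251 250 244 238 240 246 209  38 119 248 235 211 128 239 245 241
[... 2290 characters left out ...]

289 216 215 215 214 213 214 214 209 205 199 189 161 125 120 145 188 208 189 139  87  78  95  99  84
290 216 215 214 214 214 215 216 210 204 209 209 192 172 169 189 206 202 165 103  77  99 156 171 123
291 216 215 215 214 214 210 204 187 183 200 206 208 209 208 207 203 175 124  85  74 120 185 212 168
292 216 216 215 214 214 192 146 110 111 154 185 197 197 195 193 171 127  93  89 111 142 185 210 198
293 214 215 216 215 214 196 147  92  79  98 121 140 150 141 119 106 106 116 145 193 219 209 201 208
294 214 215 216 216 215 213 190 129  74  74  78  93 109 114 110 114 137 176 208 219 219 217 194 187
295 213 214 216 216 215 214 212 170  86  74  75  82 106 125 136 159 198 219 219 218 217 213 196 174
```

The regrip holds the shank about 15 mm behind the tips, not 7 mm: its end disc is at (178.4,176.2) in the top view, and it sits near (234.3,280) in the side view. From here I'll steer by the camera relative to the rack.

```bash
cat >> h.py <<'E'
def tri(pt,ps):
    (c1,d1),(c2,d2)=ray('top',[pt]),ray('side',[ps]); d1,d2=d1[0],d2[0]
    k=np.linalg.lstsq(np.c_[d1,-d2],c2-c1,rcond=None)[0]; a,b=c1+k[0]*d1,c2+k[1]*d2; return (a+b)/2,a-b
E
python3 - <<'E'
from h import *
print(atz('top',[(178.4,176.2)],.222), tri((178.4,176.2),(234.3,280)))
a=atz('top',[(178.4,176.2)],.222)[0]
for z in(.222,.178): print('side pred if vertical',proj('side',[[a[0],a[1],z]]), 'top',proj('top',[[a[0],a[1],z]]))
s=status.get_obs(); print('TCP proj',proj('top',[s['tool_pos']]),proj('side',[s['tool_pos']]))
E
```

```text
[[0.50710636 0.35337557 0.222     ]] (array([0.50798578, 0.35532608, 0.21434398]), array([0.00179235, 0.00048187, 0.00057522]))
side pred if vertical [[234.08901527 277.53826289]] top [[178.4 176.2]]
side pred if vertical [[237.2675593  287.36803801]] top [[183.34957648 180.56281955]]
TCP proj [[177.16179979 173.9450201 ]] [[229.74371085 282.86862084]]
```

The set looks vertical within about 0.1 rad, slightly left and forward of the seat. The robust fix is to push it in at this height until the body touches the notch end, which is 5 mm behind the seat centre. Then I'll lower it there.

Emit:
move_arm(
  targets=[
    [[-0.9,-2.6,1.3],[0,0,0],-1],
    [[-2.4,-1.1,3.5],[0,0,0],-1],
    [[-3.8,0.4,5.6],[0,0,0],-1],
    [[-4.8,1.4,7],[0,0,0],-1],
    [[-4.8,1.4,7],[0,0,0],-1],
  ],
)

```text
time: 29.38
tool_pos: [0.5235, 0.367, 0.206]
ee_rot: [-3.141, 0.962, -2.638]
wrist_force: [0.0, -0.1, -2.5]
width: 0.0114
```

Emit:
move_arm(
  targets=[
    [[-1,1,1.4],[0,0,0],-1],
    [[-1.9,2,2.9],[0,0,0],-1],
    [[-2.4,2.5,3.6],[0,0,0],-1],
    [[-2.9,3,4.3],[0,0,0],-1],
    [[-2.9,3,4.3],[0,0,0],-1],
  ],
)

```text
time: 30.0
tool_pos: [0.5267, 0.3718, 0.206]
ee_rot: [-3.141, 0.962, -2.638]
wrist_force: [0.3, -1.8, -0.1]
width: 0.0116
```

Emit:
move_arm(
  targets=[
    [[1.4,-1.5,-2.1],[0,0,0],-1],
    [[5.5,-1.5,0.8],[0,0,0],-1],
    [[9.6,-1.5,3.6],[0,0,0],-1],
    [[13,-1.5,6],[0,0,0],-1],
    [[13,-1.5,6],[0,0,0],-1],
  ],
)

```text
time: 30.62
tool_pos: [0.5246, 0.3692, 0.1903]
ee_rot: [-3.141, 0.959, -2.639]
wrist_force: [-1.4, -0.5, -1.7]
width: 0.0115
```

Emit:
move_arm(
  targets=[
    [[1.2,0,0.9],[0,0,0],-1],
    [[2.5,0,1.7],[0,0,0],-1],
    [[2.5,0,1.7],[0,0,0],-1],
  ],
)

```text
time: 31.0
tool_pos: [0.5255, 0.3697, 0.19]
ee_rot: [-3.141, 0.964, -2.639]
wrist_force: [-1.8, -2.3, 0.7]
width: 0.0115
```

Emit:
move_arm(
  targets=[
    [[1.2,0,0.9],[0,0,0],-1],
    [[2.5,0,1.7],[0,0,0],-1],
    [[2.5,0,1.7],[0,0,0],-1],
  ],
)

```text
time: 31.38
tool_pos: [0.5267, 0.3701, 0.1901]
ee_rot: [-3.141, 0.97, -2.638]
wrist_force: [-2.2, -3.5, 6.3]
width: 0.0116
```

Emit:
move_arm(
  targets=[
    [[-4,0,-2.8],[0,0,0],-1],
    [[-4,0,-2.8],[0,0,0],-1],
    [[-4,0,-2.8],[0,0,0],-0.6],
    [[-4,0,-2.8],[0,0,0],-0.47],
    [[-4,0,-2.8],[0,0,0],-0.47],
    [[-4,0,-2.8],[0,0,0],-0.47],
    [[-4,0,-12],[0,0,0],-0.47],
    [[-4,0,-25],[0,0,0],-0.47],
    [[-4,0,-50],[0,0,0],-0.47],
    [[-4,0,-90],[0,0,0],-0.1],
    [[-4,0,-140],[0,0,0],-0.1],
    [[-40,40,-160],[0,0,0],-0.1],
    [[-80,80,-180],[0,0,0],-0.1],
    [[-80,80,-180],[0,0,0],-0.1],
  ],
)

```text
time: 33.12
tool_pos: [0.3955, 0.3935, 0.3621]
ee_rot: [3.136, 0.972, -2.637]
wrist_force: [0.3, 0.2, 0.8]
width: 0.0422
```

```bash
python3 - <<'E'
from h import *
t=snap('top','t11'); si=snap('side','s11')
o=[cv2.resize(im[y-40:y+40,x-40:x+40],None,fx=5,fy=5,interpolation=cv2.INTER_CUBIC) for im,(x,y) in((t,(185,180)),(si,(235,292)))]
cv2.imwrite('pics/p11.png',np.hstack(o))
E
```

```text
(no output)
```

View pics/p11.png

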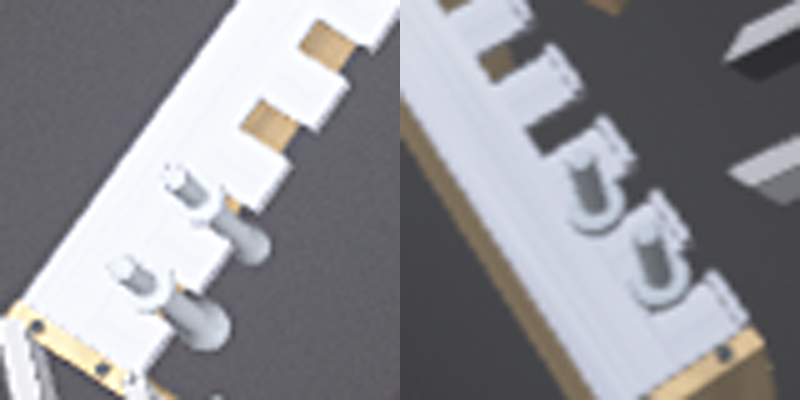

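The set now hangs parallel to the spare with its collar flat and about 4 mm deeper, which is inside the limits. I'll reuse this recipe: push in, lower, ease, release. Next is the set at (0.427,−0.075).

```bash
python3 - <<'E'
from h import *
f=lambda p:np.array(p)/5-.4+[145,140]
e=atz('top',[f((175,175))],.2)[0]; print('set2 cam',e,'rel seat2 XR,YR',((e-seat(2))@XR).round(4),((e-seat(2))@YR).round(4))
s=status.get_obs(); print(s['joint_positions'].round(3)); Rc=rot(s['ee_rot'])
p,M=pickpose([.4271,-.0752],-.11,.06); Q=R.from_matrix(Rc)*R.from_euler('z',165,degrees=True)
print(p,((p+[0,0,.12]-s['tool_pos'])@Rc*1000).round(0),'rest',np.degrees((Q.inv()*R.from_matrix(M)).as_rotvec()).round(1))
for c,d,a,b,w,tt in sets(cv2.imread('pics/raw_top11.png')): print('end',(c+d*a).round(4),'yaw',np.arctan2(d[1],d[0]).round(3))
E
```

```text
set2 cam [0.51647003 0.35738978 0.2       ] rel seat2 XR,YR 0.0025 -0.0003
[ 0.853 -0.525  1.87  -0.366  0.898 -1.131]
[ 0.41129654 -0.07345457  0.05591506] [ 267. -413.  -71.] rest [-22.6 -22.9  39.6][ WARN:0@0.181] global loadsave.cpp:275 findDecoder imread_('pics/raw_top11.png'): can't open/read file: check file path/integrity
Traceback (most recent call last):
  File "h.py", line 41, in sets
    hsv=cv2.cvtColor(im,cv2.COLOR_BGR2HSV); m=((hsv[:,:,2]>150)&(hsv[:,:,1]<60)).astype(np.uint8); out=[]
cv2.error: OpenCV(4.12.0) /io/opencv/modules/imgproc/src/color.cpp:199: error: (-215:Assertion failed) !_src.empty() in function 'cvtColor'
```

Emit:
move_arm(
  targets=[
    [[0,-20,-15],[0,0,10],-0.1],
    [[10,-45,-40],[0,0,20],-0.1],
    [[25,-70,-60],[0,0,30],-0.1],
    [[45,-95,-71],[0,0,40],-0.1],
    [[65,-120,-71],[0,0,50],-0.1],
    [[85,-145,-71],[0,0,60],-0.1],
    [[105,-170,-71],[0,0,70],-0.1],
    [[125,-195,-71],[0,0,80],-0.1],
    [[145,-220,-71],[0,0,90],-0.1],
    [[165,-245,-71],[0,0,100],-0.1],
    [[185,-270,-71],[0,0,110],-0.1],
    [[205,-300,-71],[0,0,120],-0.1],
    [[220,-330,-71],[0,0,130],-0.1],
    [[235,-360,-71],[0,0,140],-0.1],
    [[250,-390,-71],[0,0,150],-0.1],
    [[267,-413,-71],[0,0,160],-0.1],
    [[267,-413,-71],[0,0,165],-0.1],
    [[267,-413,-71],[0,0,165],-0.1],
  ],
)

```text
time: 35.48
tool_pos: [0.4107, -0.0734, 0.1745]
ee_rot: [2.789, -0.916, 0.937]
wrist_force: [-0.4, 0.7, 0.1]
width: 0.0423
```

```bash
python3 - <<'E'
from h import *
s=status.get_obs(); print(s['joint_positions'].round(3),s['tool_pos'])
t=snap('top','t12')
L=sets(t)
for c,d,a,b,w,tt in L: print('end',(c+d*a).round(4),'L',(b-a).round(4),'yaw',np.arctan2(d[1],d[0]).round(3))
for b in(.06,0): print(dM(*pickpose([.4271,-.0752],-.11,b)))
E
```

```text
[-1.144 -0.52   2.226  0.958  1.555 -0.413] [ 0.41068409 -0.07335507  0.1745011 ]
end [0.4512 0.1051] L 0.1601 yaw -0.129
end [0.4273 0.0207] L 0.1617 yaw -0.145
end [ 0.4271 -0.0752] L 0.163 yaw -0.11
([-94.3, -24.7, 68.3], [-22.5, -22.9, 39.5])
([-122.7, -11.9, 119.5], [-22.5, -22.9, 39.5])
```

Emit:
move_arm(
  targets=[
    [[-10,-4,5],[-5,-5,8],-0.1],
    [[-25,-8,15],[-9,-9,16],-0.1],
    [[-45,-12,30],[-14,-14,24],-0.1],
    [[-70,-18,48],[-18,-18,32],-0.1],
    [[-94.3,-24.7,68.3],[-22.5,-22.9,39.5],-0.1],
    [[-94.3,-24.7,68.3],[-22.5,-22.9,39.5],-0.1],
    [[-94.3,-24.7,68.3],[-22.5,-22.9,39.5],-0.1],
    [[-94.3,-24.7,68.3],[-22.5,-22.9,39.5],-0.1],
  ],
)

```text
time: 36.52
tool_pos: [0.4118, -0.0736, 0.0573]
ee_rot: [3.14, -0.611, -0.108]
wrist_force: [0.3, -0.6, 0.0]
width: 0.042
```

```bash
python3 - <<'E'
from h import *
s=status.get_obs(); print(s['joint_positions'].round(3),s['tool_pos'])
print(dM(*pickpose([.4271,-.0752],-.11,0)))
E
```

```text
[-0.501 -0.65   2.353  0.286  0.884  1.059] [ 0.41180069 -0.07359663  0.0572753 ]
([-1.2, -0.1, 60.8], [0.0, -0.0, 0.1])
```

Emit:
move_arm(
  targets=[
    [[-1.2,0,25],[0,0,0],-0.1],
    [[-1.2,0,45],[0,0,0],-0.1],
    [[-1.2,0,55],[0,0,0],-0.1],
    [[-1.2,0,60],[0,0,0],-0.1],
    [[-1.2,0,60],[0,0,0],-0.1],
    [[-1.2,0,60],[0,0,0],-0.7],
    [[-1.2,0,60],[0,0,0],-1],
    [[-1.2,0,60],[0,0,0],-1],
    [[-1.2,0,60],[0,0,0],-1],
    [[-1.2,0,60],[0,0,0],-1],
    [[11,0,43],[0,0,0],-1],
    [[28,0,18],[0,0,0],-1],
    [[57,0,-23],[0,0,0],-1],
    [[85,0,-64],[0,0,0],-1],
    [[114,0,-105],[0,0,0],-1],
    [[142,0,-145],[0,0,0],-1],
    [[171,0,-185],[0,0,0],-1],
    [[171,0,-185],[0,0,0],-1],
  ],
)

```text
time: 38.78
tool_pos: [0.4469, -0.0776, 0.3115]
ee_rot: [3.137, -0.617, -0.107]
wrist_force: [-0.6, -0.0, -2.3]
width: 0.0117
```

```bash
python3 - <<'E'
from h import *
s=status.get_obs(); print(s['joint_positions'].round(3),s['tool_pos'],s['width'])
Rc=rot(s['ee_rot']); p,M=hangpose(3,-.11,.10)
Q=R.from_matrix(Rc)*R.from_euler('z',-165,degrees=True); print(p,((p-s['tool_pos'])@Rc*1000).round(1),'rest after spin',np.degrees((Q.inv()*R.from_matrix(M)).as_rotvec()).round(1))
E
```

```text
[-0.445 -0.615  1.833  0.195  1.337  1.246] [ 0.44694966 -0.07760577  0.31146946] 0.011678589628395903
[0.50715827 0.23799615 0.28198496] [   4.3 -320.4   37.8] rest after spin [-27.6 -15.9 -39.2]
```

Emit:
move_arm(
  targets=[
    [[0,-20,0],[0,0,-10],-1],
    [[0,-40,0],[0,0,-20],-1],
    [[0,-60,0],[0,0,-30],-1],
    [[0,-80,0],[0,0,-40],-1],
    [[0,-100,0],[0,0,-50],-1],
    [[0,-120,0],[0,0,-60],-1],
    [[0,-140,0],[0,0,-70],-1],
    [[0,-160,0],[0,0,-80],-1],
    [[0,-180,0],[0,0,-90],-1],
    [[0,-200,0],[0,0,-100],-1],
    [[0,-220,0],[0,0,-110],-1],
    [[0,-240,0],[0,0,-120],-1],
    [[0,-260,0],[0,0,-130],-1],
    [[0,-280,0],[0,0,-140],-1],
    [[0,-300,0],[0,0,-150],-1],
    [[0,-320,0],[0,0,-160],-1],
    [[0,-320,20],[0,0,-165],-1],
    [[4,-320,38],[0,0,-165],-1],
    [[4,-320,38],[0,0,-165],-1],
  ],
)

```text
time: 41.15
tool_pos: [0.5052, 0.2371, 0.2733]
ee_rot: [2.969, 0.583, 2.717]
wrist_force: [-0.3, -0.2, -2.6]
width: 0.012
```

```bash
python3 - <<'E'
from h import *
s=status.get_obs(); print(s['joint_positions'].round(3),s['tool_pos'],s['width'])
print(dM(*hangpose(3,-.11,.10)))
E
```

```text
[ 0.562 -0.248  1.672 -0.387  1.249 -0.601] [0.50518575 0.23709401 0.27327947] 0.01201459976155763
([-6.0, 2.7, -6.1], [-27.7, -16.5, -39.4])
```

Emit:
move_arm(
  targets=[
    [[-1,1,-1],[-6,-3,-8],-1],
    [[-2,1,-2],[-11,-6,-16],-1],
    [[-4,2,-4],[-17,-10,-24],-1],
    [[-5,2,-5],[-22,-13,-32],-1],
    [[-6,2.7,-6],[-27.7,-16.5,-39.4],-1],
    [[-6,2.7,-6],[-27.7,-16.5,-39.4],-1],
    [[-6,2.7,-6],[-27.7,-16.5,-39.4],-1],
  ],
)

```text
time: 42.02
tool_pos: [0.5076, 0.2373, 0.2851]
ee_rot: [3.139, 0.964, -2.646]
wrist_force: [0.3, 0.7, -1.8]
width: 0.0119
```

```bash
cat > chk.py <<'E'
from h import *
import sys
n=int(sys.argv[1])
s=status.get_obs(); print(s['joint_positions'].round(3),s['tool_pos'],s['width'])
for a in((-.11,.018),(-.045,.018),(0,.018)): print(a,dM(*hangpose(n,*a)))
P=s['tool_pos']-rot(s['ee_rot'])[:,2]*S; q=proj('top',[P+[0,0,.014]])[0]; print('pred',q)
t=snap('top','chk%d'%n); x,y=q.round().astype(int); print(x-8,y-8)
for r in range(y-7,y+10): print(r,*['%3d'%v for v in t[r,x-8:x+10,1]])
E
python3 chk.py 3
```

```text
[ 0.165 -0.564  2.028  0.392  0.78  -2.051] [0.50757244 0.23727801 0.28505854] 0.011921170332130703
(-0.11, 0.018) ([69.9, 0.7, 48.5], [-0.1, 0.2, -0.2])
(-0.045, 0.018) ([38.1, 34.2, 94.3], [-0.1, 0.2, -0.2])
(0, 0.018) ([16.1, 57.3, 126.0], [-0.1, 0.2, -0.2])
pred [221.9599803  170.98240841]
214 163
164 102 103 105 102 104 103 100 104  98 102  98  95  90  91  94  96  96 100
165 105 104 105 103 105 103 100 100 103  98  95 151 142 140 118 101  92  98
166 103 102 101 102 105 100 100  94  91  92  86 225 242 239 211 186 116  89
167 104 102 105  99 102  95  95 126 138 145  71 158 255 249 249 255 241  79
168 104 101  98  92 130  84 105 232 241 251 177 134 254 244 241 245 255 111
169 104  95  93 124 223  97 153 255 254 255 255 130 238 246 240 240 249 248
170 102  93 105 219 255 159 195 255 251 248 255 219 127 252 243 240 244 255
171  98  92 168 255 251 209 167 255 255 254 253 197  98 243 246 242 241 253
172  95 104 244 248 245 252 102 234 253 253 231 182 136 136 252 243 241 249
173  95 121 255 244 242 249 193  52 116 147 162 186 195  94 244 245 240 244
174  94  70 255 243 241 246 255  78  79 133 162 178 191 134 146 249 242 240
175  96 101 255 246 241 243 254 160  40 111 135 161 178 191 132 252 243 240
176  99  91 155 255 242 242 249 198  41 108 167 145 157 193 144 239 246 240
177 101  93  87 255 246 240 247 255  82 146 255 206 195 240 242 124 251 242
178 102  94  90 220 250 242 243 251 196  39 255 255 255 255 255 104 239 245
179 104  97  90 104 255 243 240 246 255  73 134 255 255 254 255 159 143 251
180 102  98  95  92 255 248 241 242 255 155  32 236 255 235 209 167 134 255
```

The disc is at (222.8,170.2) against a predicted (222.0,171.0), a small right-hand bias. I'll add 1.5 mm to the left and insert.

Emit:
move_arm(
  targets=[
    [[20,0,14],[0,0,0],-1],
    [[50,1,35],[0,0,0],-1],
    [[70,2,48],[0,0,0],-1],
    [[59,13,63],[0,0,0],-1],
    [[48.5,24,78],[0,0,0],-1],
    [[38.5,35.5,94],[0,0,0],-1],
    [[35,39,99],[0,0,0],-1],
    [[31.3,43,104.4],[0,0,0],-1],
    [[27.6,47,109.7],[0,0,0],-1],
    [[24,50.9,115],[0,0,0],-1],
    [[20.2,54.7,120.3],[0,0,0],-1],
    [[16.5,58.6,125.6],[0,0,0],-1],
    [[16.5,58.6,125.6],[0,0,0],-1],
  ],
)

```text
time: 43.7
tool_pos: [0.5621, 0.3361, 0.2011]
ee_rot: [-3.142, 0.965, -2.639]
wrist_force: [-0.6, 0.0, -2.2]
width: 0.0116
```

Emit:
move_arm(
  targets=[
    [[-1,1,1.4],[0,0,0],-1],
    [[-1.9,2,2.9],[0,0,0],-1],
    [[-1.9,2,2.9],[0,0,0],-1],
  ],
)

```text
time: 44.08
tool_pos: [0.5641, 0.3387, 0.2011]
ee_rot: [-3.14, 0.966, -2.639]
wrist_force: [-1.5, -4.2, -1.2]
width: 0.0116
```

Emit:
move_arm(
  targets=[
    [[0.8,-0.8,-1.2],[0,0,0],-1],
    [[5,-0.8,1.7],[0,0,0],-1],
    [[9,-0.8,4.5],[0,0,0],-1],
    [[12.5,-0.8,7],[0,0,0],-1],
    [[14,-0.8,8.1],[0,0,0],-1],
    [[14,-0.8,8.1],[0,0,0],-1],
  ],
)

```text
time: 44.82
tool_pos: [0.5629, 0.3376, 0.184]
ee_rot: [3.141, 0.964, -2.64]
wrist_force: [-1.5, -2.4, -2.8]
width: 0.0118
```

Emit:
move_arm(
  targets=[
    [[1.2,0,0.9],[0,0,0],-1],
    [[2.5,0,1.7],[0,0,0],-1],
    [[2.5,0,1.7],[0,0,0],-1],
  ],
)

```text
time: 45.2
tool_pos: [0.5634, 0.3377, 0.1824]
ee_rot: [-3.141, 0.967, -2.64]
wrist_force: [-2.5, -4.4, 0.8]
width: 0.0113
```

Emit:
move_arm(
  targets=[
    [[0,-1,-1.9],[0,0,0],-1],
    [[0,-1,-1.9],[0,0,0],-1],
    [[0,-1,-1.9],[0,0,0],-0.6],
    [[0,-1,-1.9],[0,0,0],-0.47],
    [[0,-1,-1.9],[0,0,0],-0.47],
    [[0,-1,-1.9],[0,0,0],-0.47],
    [[0,-1,-12],[0,0,0],-0.47],
    [[0,-1,-25],[0,0,0],-0.47],
    [[0,-1,-50],[0,0,0],-0.47],
    [[0,-1,-90],[0,0,0],-0.1],
    [[0,-1,-140],[0,0,0],-0.1],
    [[-40,40,-160],[0,0,0],-0.1],
    [[-80,80,-180],[0,0,0],-0.1],
    [[-80,80,-180],[0,0,0],-0.1],
  ],
)

```text
time: 46.95
tool_pos: [0.4332, 0.3617, 0.3582]
ee_rot: [3.138, 0.977, -2.637]
wrist_force: [-0.1, -0.4, -0.2]
width: 0.042
```

```bash
cat > ver.py <<'E'
from h import *
import sys
n=int(sys.argv[1]); t=snap('top','v%d'%n); si=snap('side','vs%d'%n)
ref={'top':cv2.imread('pics/raw_t11.png'),'side':cv2.imread('pics/raw_s11.png')}
base=SEAT3-[0,.002,0]
def st(k): return base+YR*.05*(3-k)
for nm,im in(('top',t),('side',si)):
  for rn in(2,1):
    a=proj(nm,[st(rn)+[0,0,.03]])[0]; b=proj(nm,[st(n)+[0,0,.03]])[0]
    ai=a.round().astype(int); bi=b.round().astype(int)
    T=ref[nm][ai[1]-14:ai[1]+9,ai[0]-12:ai[0]+13] if nm=='top' else ref[nm][ai[1]-12:ai[1]+12,ai[0]-10:ai[0]+11]
    w=8; h0,w0=T.shape[:2]; oy,ox=(14,12) if nm=='top' else (12,10)
    W=im[bi[1]-oy-w:bi[1]-oy+h0+w,bi[0]-ox-w:bi[0]-ox+w0+w]
    r=cv2.matchTemplate(W,T,cv2.TM_CCOEFF_NORMED); _,v,_,l=cv2.minMaxLoc(r); print(nm,'ref',rn,'score',round(v,3),'shift px',np.array(l)-w-((b-bi)-(a-ai)).round(1))
for c,d,a,b,w,tt in sets(t): print('end',(c+d*a).round(4),'L',(b-a).round(4),'yaw',np.arctan2(d[1],d[0]).round(3))
s=status.get_obs(); print(s['joint_positions'].round(3),s['tool_pos'])
E
ls pics | head -50 | tr '\n' ' '; cp pics/raw_top11.png pics/x 2>/dev/null; python3 ver.py 3
```

```text
c_reg_s.png c_reg_t.png chk3.png p1.png p10.png p11.png p2.png p3.png p6.png p7.png p8.png p9.png rack.png raw_chk3.png raw_s1.png raw_s11.png raw_s5.png raw_s7.png raw_s9.png raw_side0.png raw_side10.png raw_side6.png raw_side8.png raw_t1.png raw_t11.png raw_t12.png raw_t4.png raw_t7.png raw_t9.png raw_top0.png raw_top10.png raw_top6.png raw_top8.png reg.png reg2.png s1.png s11.png s5.png s7.png s9.png sets.png side0.png side10.png side6.png side8.png t1.png t11.png t12.png t4.png t7.png top ref 2 score 0.939 shift px [0.2 0.6]
top ref 1 score 0.803 shift px [-0.8  0.4]
side ref 2 score 0.94 shift px [0.6 0.2]
side ref 1 score 0.774 shift px [-0.1  1.2]
end [0.4512 0.1051] L 0.1601 yaw -0.129
end [0.4273 0.0207] L 0.1617 yaw -0.145
[ 0.681 -0.54   1.888 -0.195  0.844 -1.338] [0.43382863 0.35871326 0.35045846]
```

The set in notch 3 matches the well-hung one in both views (score 0.94, under 1 px off). Next is the set at (0.427,0.021), for notch 4.

```bash
cat > tr.py <<'E'
from h import *
import sys
# tr.py pick ex ey yaw | hang n
s=status.get_obs(); Rc=rot(s['ee_rot']); a=sys.argv
if a[1]=='pick': p,M=pickpose([float(a[2]),float(a[3])],float(a[4]),.06); p=p+[0,0,.12]; k=165
else: p,M=hangpose(int(a[2]),-.11,.10); k=-165
Q=R.from_matrix(Rc)*R.from_euler('z',k,degrees=True)
print(((p-s['tool_pos'])@Rc*1000).round(0),'rest',np.degrees((Q.inv()*R.from_matrix(M)).as_rotvec()).round(1))
E
python3 tr.py pick .4273 .0207 -.145
```

```text
[ 247. -283.  -50.] rest [-24.  -23.2  40.9]
```

Emit:
move_arm(
  targets=[
    [[0,-15,-15],[0,0,10],-0.1],
    [[10,-30,-40],[0,0,20],-0.1],
    [[25,-45,-50],[0,0,30],-0.1],
    [[40,-62,-50],[0,0,40],-0.1],
    [[57,-80,-50],[0,0,50],-0.1],
    [[75,-97,-50],[0,0,60],-0.1],
    [[92,-115,-50],[0,0,70],-0.1],
    [[110,-132,-50],[0,0,80],-0.1],
    [[127,-150,-50],[0,0,90],-0.1],
    [[145,-168,-50],[0,0,100],-0.1],
    [[162,-186,-50],[0,0,110],-0.1],
    [[180,-205,-50],[0,0,120],-0.1],
    [[197,-225,-50],[0,0,130],-0.1],
    [[215,-245,-50],[0,0,140],-0.1],
    [[232,-265,-50],[0,0,150],-0.1],
    [[247,-283,-50],[0,0,160],-0.1],
    [[247,-283,-50],[0,0,165],-0.1],
    [[247,-283,-50],[0,0,165],-0.1],
  ],
)

```text
time: 49.3
tool_pos: [0.4128, 0.0212, 0.1732]
ee_rot: [2.788, -0.919, 0.937]
wrist_force: [0.1, 0.3, -0.2]
width: 0.0421
```

```bash
python3 - <<'E'
from h import *
s=status.get_obs(); print(s['joint_positions'].round(3),s['tool_pos'])
for c,d,a,b,w,tt in sets(snap('top','t13')): print('end',(c+d*a).round(4),'L',(b-a).round(4),'yaw',np.arctan2(d[1],d[0]).round(3))
print(dM(*pickpose([.4273,.0207],-.145,.06)))
E
```

```text
[-0.922 -0.757  2.339  0.961  1.444 -0.184] [0.41280581 0.02116616 0.17315731]
end [0.4512 0.1051] L 0.1601 yaw -0.129
end [0.4273 0.0207] L 0.1617 yaw -0.144
([-93.2, -26.9, 66.6], [-24.0, -23.1, 40.8])
```

Emit:
move_arm(
  targets=[
    [[-10,-4,5],[-5,-5,8],-0.1],
    [[-25,-8,15],[-9,-9,16],-0.1],
    [[-45,-12,30],[-14,-14,24],-0.1],
    [[-70,-18,48],[-19,-18,32],-0.1],
    [[-93.2,-26.9,66.6],[-24,-23.1,40.8],-0.1],
    [[-93.2,-26.9,66.6],[-24,-23.1,40.8],-0.1],
    [[-93.2,-26.9,66.6],[-24,-23.1,40.8],-0.1],
    [[-93.2,-26.9,66.6],[-24,-23.1,40.8],-0.1],
  ],
)

```text
time: 50.35
tool_pos: [0.4116, 0.0251, 0.0565]
ee_rot: [3.14, -0.61, -0.136]
wrist_force: [0.8, 0.0, 0.3]
width: 0.0422
```

```bash
python3 - <<'E'
from h import *
s=status.get_obs(); print(s['joint_positions'].round(3),s['tool_pos'])
print(dM(*pickpose([.4273,.0207],-.145,0)))
E
```

```text
[-0.017 -0.645  2.352 -0.094  0.83   1.732] [0.41160861 0.02508921 0.05648076]
([-0.1, 2.3, 60.6], [-0.2, 0.0, 0.4])
```

Emit:
move_arm(
  targets=[
    [[-0.1,2.3,25],[0,0,0.4],-0.1],
    [[-0.1,2.3,45],[0,0,0.4],-0.1],
    [[-0.1,2.3,55],[0,0,0.4],-0.1],
    [[-0.1,2.3,60],[0,0,0.4],-0.1],
    [[-0.1,2.3,60],[0,0,0.4],-0.1],
    [[-0.1,2.3,60],[0,0,0.4],-0.7],
    [[-0.1,2.3,60],[0,0,0.4],-1],
    [[-0.1,2.3,60],[0,0,0.4],-1],
    [[-0.1,2.3,60],[0,0,0.4],-1],
    [[-0.1,2.3,60],[0,0,0.4],-1],
    [[12,2,43],[0,0,0],-1],
    [[29,2,18],[0,0,0],-1],
    [[58,2,-23],[0,0,0],-1],
    [[86,2,-64],[0,0,0],-1],
    [[115,2,-105],[0,0,0],-1],
    [[143,2,-145],[0,0,0],-1],
    [[172,2,-185],[0,0,0],-1],
    [[172,2,-185],[0,0,0],-1],
  ],
)

```text
time: 52.6
tool_pos: [0.4471, 0.0163, 0.3123]
ee_rot: [-3.141, -0.619, -0.144]
wrist_force: [-0.4, 0.0, -3.1]
width: 0.0119
```

```bash
python3 tr.py hang 4; python3 -c "
from h import *
print(status.get_obs()['joint_positions'].round(3))"
```

```text
[  43. -209.   68.] rest [-28.9 -15.5 -40.7]
[-0.046 -0.618  1.834 -0.058  1.31   1.666]
```

Emit:
move_arm(
  targets=[
    [[2,-13,0],[0,0,-10],-1],
    [[5,-26,0],[0,0,-20],-1],
    [[8,-39,0],[0,0,-30],-1],
    [[10,-52,0],[0,0,-40],-1],
    [[13,-65,5],[0,0,-50],-1],
    [[16,-78,10],[0,0,-60],-1],
    [[18,-91,15],[0,0,-70],-1],
    [[21,-104,20],[0,0,-80],-1],
    [[24,-117,25],[0,0,-90],-1],
    [[27,-130,30],[0,0,-100],-1],
    [[30,-143,35],[0,0,-110],-1],
    [[33,-156,40],[0,0,-120],-1],
    [[36,-169,45],[0,0,-130],-1],
    [[39,-182,50],[0,0,-140],-1],
    [[41,-195,56],[0,0,-150],-1],
    [[43,-209,62],[0,0,-160],-1],
    [[43,-209,68],[0,0,-165],-1],
    [[43,-209,68],[0,0,-165],-1],
    [[43,-209,68],[0,0,-165],-1],
  ],
)

```text
time: 54.98
tool_pos: [0.5487, 0.2123, 0.2748]
ee_rot: [2.963, 0.586, 2.681]
wrist_force: [-0.0, -0.2, -3.2]
width: 0.0115
```

```bash
python3 - <<'E'
from h import *
s=status.get_obs(); print(s['joint_positions'].round(3),s['tool_pos'],s['width'])
print(dM(*hangpose(4,-.11,.10)))
E
```

```text
[ 0.47  -0.196  1.628 -0.361  1.214 -0.653] [0.54868995 0.21233515 0.27479868] 0.011498779729489397
([-5.0, 1.8, -5.0], [-28.9, -16.0, -40.8])
```

Emit:
move_arm(
  targets=[
    [[-1,0,-1],[-6,-3,-8],-1],
    [[-2,1,-2],[-12,-6,-16],-1],
    [[-3,1,-3],[-18,-10,-25],-1],
    [[-4,1,-4],[-23,-13,-33],-1],
    [[-5,1.8,-5],[-28.9,-16,-40.8],-1],
    [[-5,1.8,-5],[-28.9,-16,-40.8],-1],
    [[-5,1.8,-5],[-28.9,-16,-40.8],-1],
  ],
)

```text
time: 55.85
tool_pos: [0.5506, 0.2111, 0.2823]
ee_rot: [3.14, 0.96, -2.646]
wrist_force: [0.1, -0.2, -3.1]
width: 0.0117
```

```bash
python3 chk.py 4
```

```text
[ 0.059 -0.47   1.978  0.512  0.788 -2.209] [0.55057501 0.21108951 0.28232236] 0.01172375994790095
(-0.11, 0.018) ([67.2, 1.4, 47.6], [-0.2, 0.0, -0.2])
(-0.045, 0.018) ([35.3, 35.0, 93.2], [-0.2, 0.0, -0.2])
(0, 0.018) ([13.2, 58.2, 124.8], [-0.2, 0.0, -0.2])
pred [235.3171183  152.98574209]
227 145
146 105 104 106 106 105 104 105 103 103 105 100  98  94  98  96 100 100 101
147 103 104 102 103 104 102 104 100 100  99  96 131 122 124  99 104  92  99
148 104 103 104 105 102 104 100  95 106 105  81 183 219 213 184 188 118  89
149 105 105 105 104  98  97  92 140 197 199 162 131 255 253 252 255 214  81
150 105  99 104 101 109  87 118 246 255 255 255  73 245 250 242 246 255 109
151 103 102  99  91 199 100 178 255 252 250 255 172 123 253 244 242 251 213
152 106 102  90 143 255 195 164 255 254 251 255 228  69 243 247 242 246 255
153 100  95 118 242 253 255  85 253 255 254 246 185 131 147 252 243 242 251
154 101  88 217 253 244 249 190  93 188 206 169 187 191 138 241 247 241 245
155  98  81 255 247 241 245 255  93  94 136 162 178 192 130 142 251 241 242
156 100  93 255 248 240 242 252 188  58 122 150 173 186 190 129 253 243 240
157 103  91  98 255 243 241 246 254  82 101 130 158 173 179 155 237 245 241
158 101  97  90 255 246 239 243 255 157  74 171 147 175 216 252 130 248 241
159 101  98  89 157 255 241 240 248 196  81 244 214 237 255 255 196 234 244
160 100 102  91  83 252 248 241 244 255  73 157 255 255 254 255 255 124 251
161 102 101 100  92 151 254 242 241 249 191 136 255 255 255 252 194  96 242
162 102 103 101  92  67 255 244 240 244 255  71 186 197 204 155 177 133 135
```

Emit:
move_arm(
  targets=[
    [[20,0,14],[0,0,0],-1],
    [[50,1,35],[0,0,0],-1],
    [[67.7,3,47],[0,0,0],-1],
    [[57,14,62],[0,0,0],-1],
    [[46.5,25,77],[0,0,0],-1],
    [[35.8,36.6,92.5],[0,0,0],-1],
    [[32,40.5,97.8],[0,0,0],-1],
    [[28.4,44.3,103],[0,0,0],-1],
    [[24.7,48.2,108.3],[0,0,0],-1],
    [[21,52.1,113.6],[0,0,0],-1],
    [[17.4,56,118.8],[0,0,0],-1],
    [[13.7,59.9,124.1],[0,0,0],-1],
    [[13.7,59.9,124.1],[0,0,0],-1],
  ],
)

```text
time: 57.52
tool_pos: [0.6049, 0.3106, 0.2015]
ee_rot: [-3.139, 0.962, -2.639]
wrist_force: [-0.7, -1.8, -1.0]
width: 0.0112
```

Emit:
move_arm(
  targets=[
    [[-1,1,1.4],[0,0,0],-1],
    [[-1.9,2,2.9],[0,0,0],-1],
    [[-1.9,2,2.9],[0,0,0],-1],
  ],
)

```text
time: 57.9
tool_pos: [0.6073, 0.3132, 0.2022]
ee_rot: [-3.137, 0.964, -2.639]
wrist_force: [-1.2, -5.1, -1.5]
width: 0.0116
```

Emit:
move_arm(
  targets=[
    [[0.9,-0.9,-1.4],[0,0,0],-1],
    [[5,-0.9,1.5],[0,0,0],-1],
    [[9,-0.9,4.3],[0,0,0],-1],
    [[12.5,-0.9,6.8],[0,0,0],-1],
    [[14.5,-0.9,8.2],[0,0,0],-1],
    [[14.5,-0.9,8.2],[0,0,0],-1],
  ],
)

```text
time: 58.65
tool_pos: [0.6055, 0.3122, 0.1839]
ee_rot: [-3.14, 0.961, -2.64]
wrist_force: [-0.5, -3.6, -1.7]
width: 0.0115
```

Emit:
move_arm(
  targets=[
    [[1.2,0,0.9],[0,0,0],-1],
    [[2.5,0,1.7],[0,0,0],-1],
    [[2.5,0,1.7],[0,0,0],-1],
  ],
)

```text
time: 59.02
tool_pos: [0.6061, 0.3122, 0.1824]
ee_rot: [-3.139, 0.963, -2.64]
wrist_force: [-2.6, -4.0, 0.6]
width: 0.0114
```

Same contact height as before (0.1824). I'll ease off and release.

Emit:
move_arm(
  targets=[
    [[0,-1,-1.9],[0,0,0],-1],
    [[0,-1,-1.9],[0,0,0],-1],
    [[0,-1,-1.9],[0,0,0],-0.6],
    [[0,-1,-1.9],[0,0,0],-0.47],
    [[0,-1,-1.9],[0,0,0],-0.47],
    [[0,-1,-1.9],[0,0,0],-0.47],
    [[0,-1,-12],[0,0,0],-0.47],
    [[0,-1,-25],[0,0,0],-0.47],
    [[0,-1,-50],[0,0,0],-0.47],
    [[0,-1,-90],[0,0,0],-0.1],
    [[0,-1,-140],[0,0,0],-0.1],
    [[-40,40,-160],[0,0,0],-0.1],
    [[-80,80,-180],[0,0,0],-0.1],
    [[-80,80,-180],[0,0,0],-0.1],
  ],
)

```text
time: 60.78
tool_pos: [0.4766, 0.3367, 0.3588]
ee_rot: [-3.14, 0.974, -2.635]
wrist_force: [0.2, -0.1, -0.0]
width: 0.0425
```

```bash
python3 ver.py 4; python3 ver.py 3|grep ref; python3 tr.py pick .4512 .1051 -.129
```

```text
top ref 2 score 0.916 shift px [-0.5  1. ]
top ref 1 score 0.777 shift px [-0.5  0.8]
side ref 2 score 0.87 shift px [0.7 0.6]
side ref 1 score 0.723 shift px [-1.1  0.6]
end [0.4512 0.1051] L 0.1601 yaw -0.129
[ 0.526 -0.506  1.867 -0.028  0.818 -1.539] [0.47687714 0.33395296 0.35080968]
top ref 2 score 0.906 shift px [0.2 0.6]
top ref 1 score 0.828 shift px [-0.8  0.4]
side ref 2 score 0.824 shift px [0.6 0.2]
side ref 1 score 0.8 shift px [-0.1  1.2]
[ 224. -178.  -20.] rest [-23.1 -22.8  40.2]
```

Notch 4 also matches. Now the last set, for notch 5.

Emit:
move_arm(
  targets=[
    [[0,-10,-15],[0,0,10],-0.1],
    [[10,-20,-30],[0,0,20],-0.1],
    [[25,-30,-30],[0,0,30],-0.1],
    [[40,-40,-30],[0,0,40],-0.1],
    [[55,-50,-30],[0,0,50],-0.1],
    [[70,-60,-30],[0,0,60],-0.1],
    [[85,-71,-30],[0,0,70],-0.1],
    [[100,-82,-30],[0,0,80],-0.1],
    [[115,-93,-30],[0,0,90],-0.1],
    [[130,-104,-30],[0,0,100],-0.1],
    [[145,-115,-25],[0,0,110],-0.1],
    [[160,-127,-20],[0,0,120],-0.1],
    [[177,-140,-20],[0,0,130],-0.1],
    [[193,-153,-20],[0,0,140],-0.1],
    [[209,-166,-20],[0,0,150],-0.1],
    [[224,-178,-20],[0,0,160],-0.1],
    [[224,-178,-20],[0,0,165],-0.1],
    [[224,-178,-20],[0,0,165],-0.1],
  ],
)

```text
time: 63.22
tool_pos: [0.4474, 0.1051, 0.1738]
ee_rot: [2.795, -0.912, 0.934]
wrist_force: [0.9, -1.2, 0.4]
width: 0.0426
```

```bash
python3 - <<'E'
from h import *
s=status.get_obs(); print(s['joint_positions'].round(3),s['tool_pos'])
for c,d,a,b,w,tt in sets(snap('top','t14')): print('end',(c+d*a).round(4),'L',(b-a).round(4),'yaw',np.arctan2(d[1],d[0]).round(3))
print(dM(*pickpose([.4512,.1051],-.129,.06)))
E
```

```text
[-0.458 -0.756  2.333  0.865  1.082  0.118] [0.44738798 0.10507423 0.17378705]
end [0.4471 0.0878] L 0.1626 yaw 0.022
([-97.2, -33.2, 60.2], [-23.4, -22.7, 40.3])
```

The last set has been knocked aside: its end is now at (0.447,0.088), yaw 0.02. I'll confirm it is at rest and use the new pose.

```bash
python3 - <<'E'
from h import *
for i in range(2):
  for c,d,a,b,w,tt in sets(snap('top','t15')):
    e=c+d*a; n=np.array([-d[1],d[0]]); off=(w-e)@n; t2=(w-e)@d
    print('end',e.round(4),'yaw',np.arctan2(d[1],d[0]).round(3),'w',[np.ptp(off[(t2>q-.004)&(t2<q+.004)]).round(4) for q in(.015,.046,.08,.15)])
print(dM(*pickpose([.4471,.0878],.022,.06)))
E
```

```text
end [0.4443 0.0879] yaw 0.021 w [np.float64(0.0497), np.float64(0.0277), np.float64(0.0112), np.float64(0.0169)]
end [0.4443 0.0881] yaw 0.019 w [np.float64(0.0497), np.float64(0.0277), np.float64(0.0112), np.float64(0.0169)]
([-109.4, -20.4, 49.4], [-17.2, -22.1, 34.3])
```

The blob touches the gripper in the image (50 mm wide near the end), so I'll back off for a clean look.

Emit:
move_arm(
  targets=[
    [[0,40,-20],[0,0,0],-0.1],
    [[0,90,-40],[0,0,0],-0.1],
    [[0,140,-40],[0,0,0],-0.1],
    [[0,140,-40],[0,0,0],-0.1],
  ],
)

```text
time: 63.88
tool_pos: [0.5045, -0.0207, 0.2282]
ee_rot: [2.794, -0.913, 0.935]
wrist_force: [0.0, 0.4, -0.1]
width: 0.0424
```

```bash
python3 - <<'E'
from h import *
s=status.get_obs(); print(s['joint_positions'].round(3),s['tool_pos'])
t=snap('top','t16')
hsv=cv2.cvtColor(t,cv2.COLOR_BGR2HSV)
for c,d,a,b,w,tt in sets(t):
    e=c+d*a; n=np.array([-d[1],d[0]]); off=(w-e)@n; t2=(w-e)@d
    print('end',e.round(4),'L',b-a,'yaw',np.arctan2(d[1],d[0]).round(3),'w',[np.ptp(off[(t2>q-.004)&(t2<q+.004)]).round(4) for q in(.015,.046,.08,.15)])
print(proj('top',[[.4512,.1051,.012],[.61,.0845,.012],s['tool_pos']]).round(0))
E
```

```text
[-0.752 -0.462  2.081  0.946  1.288 -0.114] [ 0.5045291  -0.02067848  0.22818213]
end [0.4512 0.1051] L 0.1601261668441803 yaw -0.129 w [np.float64(0.0091), np.float64(0.0251), np.float64(0.0115), np.float64(0.0182)]Traceback (most recent call last):
  File "<stdin>", line 7, in <module>
    return _methods._ptp(a, axis=axis, out=out, **kwargs)
           ~~~~~~~~~~~~~^^^^^^^^^^^^^^^^^^^^^^^^^^^^^^^^^
    umr_maximum(a, axis, None, out, keepdims),
    ~~~~~~~~~~~^^^^^^^^^^^^^^^^^^^^^^^^^^^^^^
ValueError: zero-size array to reduction operation maximum which has no identity
```

The set has not moved; the earlier reading was an occlusion artefact. I'm going to its pre-pick pose.

```bash
python3 - <<'E'
from h import *
p,M=pickpose([.4512,.1051],-.129,.06); print(dM(p+[0,0,.1],M),dM(p,M))
E
```

```text
([-19.3, -152.9, 42.8], [-23.6, -22.7, 40.3]) ([-98.4, -173.7, 100.3], [-23.6, -22.7, 40.3])
```

Emit:
move_arm(
  targets=[
    [[-3,-26,7],[-4,-4,7],-0.1],
    [[-6,-51,14],[-8,-8,14],-0.1],
    [[-9,-77,21],[-12,-11,20],-0.1],
    [[-13,-102,28],[-16,-15,27],-0.1],
    [[-16,-128,35],[-20,-19,34],-0.1],
    [[-19.3,-153,42.8],[-23.6,-22.7,40.3],-0.1],
    [[-19.3,-153,42.8],[-23.6,-22.7,40.3],-0.1],
    [[-58,-163,71],[-23.6,-22.7,40.3],-0.1],
    [[-98.4,-173.7,100.3],[-23.6,-22.7,40.3],-0.1],
    [[-98.4,-173.7,100.3],[-23.6,-22.7,40.3],-0.1],
    [[-98.4,-173.7,100.3],[-23.6,-22.7,40.3],-0.1],
  ],
)

```text
time: 65.3
tool_pos: [0.4361, 0.1084, 0.0585]
ee_rot: [-3.141, -0.616, -0.129]
wrist_force: [0.8, 0.3, 1.1]
width: 0.0423
```

```bash
python3 - <<'E'
from h import *
s=status.get_obs(); print(s['joint_positions'].round(3),s['tool_pos'])
print(dM(*pickpose([.4512,.1051],-.129,0)))
E
```

```text
[ 0.308 -0.461  2.257 -0.345  0.806  2.179] [0.43606083 0.10843547 0.05850714]
([-2.2, 1.4, 61.9], [-0.0, -0.3, 0.0])
```

Emit:
move_arm(
  targets=[
    [[-2.2,1.4,25],[0,0,0],-0.1],
    [[-2.2,1.4,45],[0,0,0],-0.1],
    [[-2.2,1.4,55],[0,0,0],-0.1],
    [[-2.2,1.4,61],[0,0,0],-0.1],
    [[-2.2,1.4,61],[0,0,0],-0.1],
    [[-2.2,1.4,61],[0,0,0],-0.7],
    [[-2.2,1.4,61],[0,0,0],-1],
    [[-2.2,1.4,61],[0,0,0],-1],
    [[-2.2,1.4,61],[0,0,0],-1],
    [[-2.2,1.4,61],[0,0,0],-1],
    [[10,1.4,43],[0,0,0],-1],
    [[27,1.4,18],[0,0,0],-1],
    [[56,1.4,-23],[0,0,0],-1],
    [[84,1.4,-64],[0,0,0],-1],
    [[113,1.4,-105],[0,0,0],-1],
    [[141,1.4,-145],[0,0,0],-1],
    [[170,1.4,-185],[0,0,0],-1],
    [[170,1.4,-185],[0,0,0],-1],
  ],
)

```text
time: 67.55
tool_pos: [0.4689, 0.1027, 0.3103]
ee_rot: [-3.139, -0.619, -0.131]
wrist_force: [0.4, 1.3, -1.7]
width: 0.0119
```

```bash
python3 tr.py hang 5; python3 -c "
from h import *
print(status.get_obs()['joint_positions'].round(3))"
```

```text
[  75. -100.   88.] rest [-28.3 -15.5 -40.2]
[ 0.257 -0.503  1.777 -0.228  1.291  1.956]
```

Emit:
move_arm(
  targets=[
    [[2,-6,0],[0,0,-10],-1],
    [[5,-12,0],[0,0,-20],-1],
    [[10,-18,0],[0,0,-30],-1],
    [[15,-24,0],[0,0,-40],-1],
    [[20,-30,5],[0,0,-50],-1],
    [[25,-36,10],[0,0,-60],-1],
    [[30,-42,16],[0,0,-70],-1],
    [[35,-48,22],[0,0,-80],-1],
    [[40,-54,28],[0,0,-90],-1],
    [[45,-60,35],[0,0,-100],-1],
    [[50,-66,42],[0,0,-110],-1],
    [[55,-72,50],[0,0,-120],-1],
    [[60,-78,58],[0,0,-130],-1],
    [[65,-84,66],[0,0,-140],-1],
    [[70,-92,75],[0,0,-150],-1],
    [[75,-100,82],[0,0,-160],-1],
    [[75,-100,88],[0,0,-165],-1],
    [[75,-100,88],[0,0,-165],-1],
    [[75,-100,88],[0,0,-165],-1],
  ],
)

```text
time: 69.92
tool_pos: [0.5909, 0.1869, 0.2744]
ee_rot: [2.965, 0.586, 2.696]
wrist_force: [-0.1, -0.1, -1.1]
width: 0.0121
```

```bash
python3 - <<'E'
from h import *
s=status.get_obs(); print(s['joint_positions'].round(3),s['tool_pos'],s['width'])
print(dM(*hangpose(5,-.11,.10)))
E
```

```text
[ 0.372 -0.147  1.588 -0.305  1.17  -0.764] [0.5909223  0.1868918  0.27437271] 0.012105979473377512
([-5.9, 2.2, -4.9], [-28.4, -16.1, -40.2])
```

Emit:
move_arm(
  targets=[
    [[-1,0,-1],[-6,-3,-8],-1],
    [[-2,1,-2],[-12,-6,-16],-1],
    [[-3,1,-3],[-17,-10,-24],-1],
    [[-4,2,-4],[-23,-13,-32],-1],
    [[-5.9,2.2,-5],[-28.4,-16.1,-40.2],-1],
    [[-5.9,2.2,-5],[-28.4,-16.1,-40.2],-1],
    [[-5.9,2.2,-5],[-28.4,-16.1,-40.2],-1],
  ],
)

```text
time: 70.8
tool_pos: [0.5936, 0.1857, 0.2824]
ee_rot: [3.139, 0.96, -2.648]
wrist_force: [0.1, -0.3, -1.4]
width: 0.0115
```

```bash
python3 chk.py 5
```

```text
[-0.023 -0.37   1.914  0.602  0.802 -2.333] [0.59360805 0.1856835  0.28240803] 0.011510137505264107
(-0.11, 0.018) ([67.2, 1.3, 47.7], [-0.1, -0.0, -0.2])
(-0.045, 0.018) ([35.3, 34.9, 93.3], [-0.1, -0.0, -0.2])
(0, 0.018) ([13.2, 58.1, 124.9], [-0.1, -0.0, -0.2])
pred [247.88571759 134.92980288]
240 127
128 185 185 152  93 100 103 103 104 103 102 101  98  99  97  97  97 101 103
129 188 183 195 102  97 104 104 102 102  98 109 126 101 103 104 110  96 102
130 194 184 187 152  95 100 103 103 101  99 127 229 187 188 185 198  85  97
131 170 189 186 191 102  98 104 102  97  94  73 255 255 253 255 255 114  93
132 131 196 182 182 135  89  97  93 103 126  80 127 255 245 244 254 215  72
133 109 173 177 189 205  72  87 127 200 233 193  99 239 247 242 246 255  91
134 114 129 183 237 255  95  74 237 255 255 255 235 118 254 242 242 252 209
135 112 103 215 252 254 198  53 255 255 250 254 255  57 245 248 242 243 253
136 113 115 247 246 244 255  81 255 255 254 254 255 126 121 255 243 240 244
137 116 127 255 244 242 249 192 135 242 250 245 198 197  49 247 248 243 240
138 112  72 254 247 240 243 255  85  96 146 152 175 194 136 122 255 242 241
139 107 105 162 255 243 243 251 197  64 117 152 171 189 197  42 245 248 241
140  99 101  64 253 248 240 245 255  84 101 139 165 181 189 167 117 254 243
141 105 100  97 157 254 243 242 251 203  66 126 152 165 178 255  57 242 248
142 104  99  94  55 255 244 240 245 255  83 100 147 176 202 255 200 115 248
143 103 102 100  89 255 250 241 242 252 198  56 219 238 248 255 255  42 214
144 101 103  99  93  70 255 243 240 244 255  71 255 255 254 255 255 139 125
```

Emit:
move_arm(
  targets=[
    [[20,0,14],[0,0,0],-1],
    [[50,1,35],[0,0,0],-1],
    [[67.3,1.5,47.5],[0,0,0],-1],
    [[57,13,62],[0,0,0],-1],
    [[46.5,24,77],[0,0,0],-1],
    [[35.4,35.2,93],[0,0,0],-1],
    [[31.7,39.1,98.3],[0,0,0],-1],
    [[28,43,103.5],[0,0,0],-1],
    [[24.3,46.8,108.8],[0,0,0],-1],
    [[20.7,50.7,114.1],[0,0,0],-1],
    [[17,54.6,119.4],[0,0,0],-1],
    [[13.3,58.4,124.6],[0,0,0],-1],
    [[13.3,58.4,124.6],[0,0,0],-1],
  ],
)

```text
time: 72.47
tool_pos: [0.6491, 0.2845, 0.2017]
ee_rot: [-3.141, 0.962, -2.64]
wrist_force: [0.0, -0.5, -1.5]
width: 0.0119
```

Emit:
move_arm(
  targets=[
    [[-1,1,1.4],[0,0,0],-1],
    [[-1.9,2,2.9],[0,0,0],-1],
    [[-1.9,2,2.9],[0,0,0],-1],
  ],
)

```text
time: 72.85
tool_pos: [0.6511, 0.2871, 0.2018]
ee_rot: [-3.139, 0.962, -2.639]
wrist_force: [-1.7, -3.3, -1.4]
width: 0.0121
```

Emit:
move_arm(
  targets=[
    [[0.9,-0.9,-1.4],[0,0,0],-1],
    [[5,-0.9,1.5],[0,0,0],-1],
    [[9,-0.9,4.3],[0,0,0],-1],
    [[12.5,-0.9,6.8],[0,0,0],-1],
    [[14.5,-0.9,8.2],[0,0,0],-1],
    [[14.5,-0.9,8.2],[0,0,0],-1],
  ],
)

```text
time: 73.6
tool_pos: [0.6499, 0.2859, 0.1845]
ee_rot: [-3.141, 0.962, -2.641]
wrist_force: [-1.0, 0.4, -2.0]
width: 0.0117
```

Emit:
move_arm(
  targets=[
    [[1.2,0,0.9],[0,0,0],-1],
    [[2.5,0,1.7],[0,0,0],-1],
    [[2.5,0,1.7],[0,0,0],-1],
  ],
)

```text
time: 73.97
tool_pos: [0.65, 0.2859, 0.1819]
ee_rot: [-3.141, 0.962, -2.64]
wrist_force: [0.6, -0.1, -2.4]
width: 0.0117
```

No contact yet, so I'll lower a little more.

Emit:
move_arm(
  targets=[
    [[1.2,0,0.9],[0,0,0],-1],
    [[2.5,0,1.7],[0,0,0],-1],
    [[2.5,0,1.7],[0,0,0],-1],
  ],
)

```text
time: 74.35
tool_pos: [0.6504, 0.286, 0.1801]
ee_rot: [-3.14, 0.964, -2.64]
wrist_force: [-0.5, 0.3, 1.1]
width: 0.0116
```

Emit:
move_arm(
  targets=[
    [[0.8,0,0.6],[0,0,0],-1],
    [[1.6,0,1.1],[0,0,0],-1],
    [[1.6,0,1.1],[0,0,0],-1],
  ],
)

```text
time: 74.72
tool_pos: [0.6509, 0.2861, 0.1799]
ee_rot: [-3.139, 0.967, -2.64]
wrist_force: [-2.8, -1.4, 4.7]
width: 0.0119
```

Emit:
move_arm(
  targets=[
    [[-1.6,0,-1.2],[0,0,0],-1],
    [[-1.6,0,-1.2],[0,0,0],-1],
    [[-1.6,0,-1.2],[0,0,0],-0.6],
    [[-1.6,0,-1.2],[0,0,0],-0.47],
    [[-1.6,0,-1.2],[0,0,0],-0.47],
    [[-1.6,0,-1.2],[0,0,0],-0.47],
    [[-1.6,0,-12],[0,0,0],-0.47],
    [[-1.6,0,-25],[0,0,0],-0.47],
    [[-1.6,0,-50],[0,0,0],-0.47],
    [[-1.6,0,-90],[0,0,0],-0.1],
    [[-1.6,0,-140],[0,0,0],-0.1],
    [[0,0,-200],[0,0,0],-0.1],
    [[0,0,-250],[0,0,0],-0.1],
    [[0,0,-250],[0,0,0],-0.1],
  ],
)

```text
time: 76.47
tool_pos: [0.4692, 0.1862, 0.3264]
ee_rot: [-3.13, 0.972, -2.634]
wrist_force: [1.1, -0.2, -0.5]
width: 0.0422
```

```bash
python3 ver.py 5; for n in 2 3 4; do python3 ver.py $n|grep 'ref 2'; done
python3 - <<'E'
from h import *
t=cv2.imread('pics/raw_v5.png'); s=cv2.imread('pics/raw_vs5.png'); g=snap('top','fin'); gs=snap('side','fins')
f=lambda im,x0,y0,x1,y1: cv2.resize(im[y0:y1,x0:x1],(400,int(400*(y1-y0)/(x1-x0))),interpolation=cv2.INTER_CUBIC)
a=np.hstack([f(g,145,100,265,220)[:330],f(gs,175,225,285,335)[:330]]); b=np.hstack([f(g,430,162,498,207)[:265],f(gs,312,95,380,140)[:265]])
h=min(b.shape[0],265); cv2.imwrite('pics/final.png',np.vstack([a,b[:h]]))
E
```

```text
top ref 2 score 0.844 shift px [0.1 1.1]
top ref 1 score 0.729 shift px [-0.9  1. ]
side ref 2 score 0.796 shift px [ 0.3 -0.7]
side ref 1 score 0.591 shift px [-1.5  0.3]
end [0.3256 0.1748] L 0.1486 yaw -0.193
[-0.033 -0.714  2.03   0.518  0.999 -2.196] [0.46967619 0.18705897 0.32061615]
top ref 2 score 0.967 shift px [0. 0.]
side ref 2 score 0.884 shift px [0. 0.]
top ref 2 score 0.906 shift px [0.2 0.6]
side ref 2 score 0.824 shift px [0.6 0.2]
top ref 2 score 0.882 shift px [-0.5  1. ]
side ref 2 score 0.778 shift px [0.7 0.6]
```

View pics/final.png

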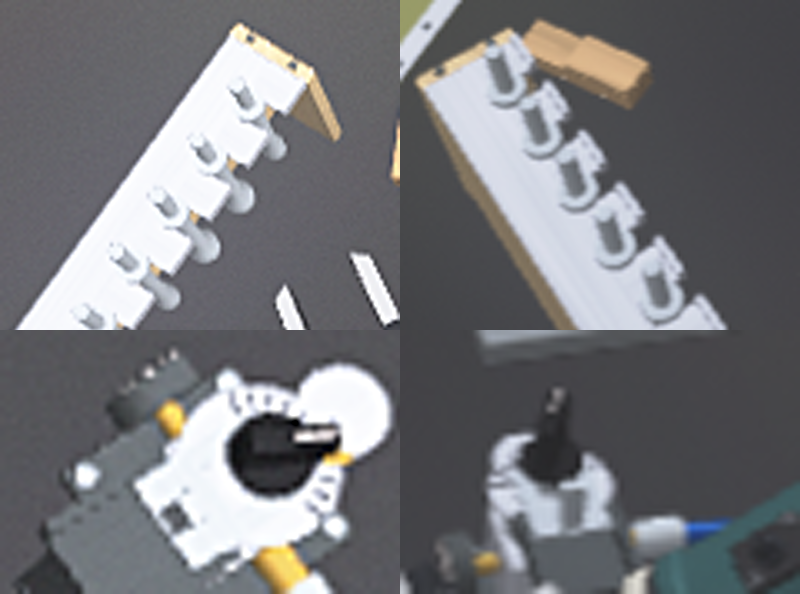

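All five sets stand upright with their collars on the plate, the pointer is on the marker, and the fork tab has moved in. From the pixels I get about 28 mm of fork travel, so I'll measure that more exactly.

```bash
python3 - <<'E'
from h import *
u=np.array([np.cos(2.19),np.sin(2.19),0]); a=np.array([.541,-.3855,0])
for n,f0,f1 in(('top','raw_top0','raw_fin'),('side','raw_side0','raw_fins')):
    A=cv2.imread(f'pics/{f0}.png'); B=cv2.imread(f'pics/{f1}.png'); k=8
    p=proj(n,[a+u*.08+[0,0,.114]])[0].round().astype(int)
    up=lambda I:cv2.resize(I,None,fx=k,fy=k,interpolation=cv2.INTER_CUBIC)
    r=4; T=up(A[p[1]-r:p[1]+r+1,p[0]-r:p[0]+r+1])
    q=proj(n,[a+u*.052+[0,0,.114]])[0].round().astype(int); w=9
    W=up(B[q[1]-w:q[1]+w+1,q[0]-w:q[0]+w+1]); m=cv2.matchTemplate(W,T,cv2.TM_CCOEFF_NORMED); _,v,_,l=cv2.minMaxLoc(m)
    c=np.array(l)/k+q-w+r; d=c-p; pr=lambda t:proj(n,[a+u*(.08-t)+[0,0,.114]])[0]-proj(n,[a+u*.08+[0,0,.114]])[0]
    print(n,round(v,3),'shift',d.round(2),'for .027',pr(.027).round(2),'.030',pr(.030).round(2))
E
```

```text
top 0.979 shift [ 8.75 -5.88] for .027 [ 8.41 -5.69] .030 [ 9.34 -6.32]
side 0.661 shift [-2.   -5.12] for .027 [-2.11 -5.1 ] .030 [-2.34 -5.65]
```

I measure about 28 mm, only just past the 27 mm limit. There is plenty of time, so I'll push the fork again a little higher on the tab to be sure it is fully home.

```bash
python3 - <<'E'
from h import *
u=np.array([np.cos(2.19),np.sin(2.19)]); a=np.array([.541,-.3855])
print(delta([*(a+u*.10),.25],[np.pi,0,2.19]), rot(status.get_obs()['ee_rot']).round(2))
E
```

```text
(array([ 185.2, -437.6, -145.3]), array([39.8, 44.7, 76.3])) [[-0.5  -0.48  0.72]
 [-0.28  0.88  0.39]
 [-0.82  0.   -0.57]]
```

Emit:
move_arm(
  targets=[
    [[15,-36,-12],[3,4,6],-1],
    [[31,-73,-24],[7,7,13],-1],
    [[46,-109,-36],[10,11,19],-1],
    [[62,-146,-48],[13,15,25],-1],
    [[77,-182,-61],[17,19,32],-1],
    [[93,-219,-73],[20,22,38],-1],
    [[108,-255,-85],[23,26,45],-1],
    [[123,-292,-97],[27,30,51],-1],
    [[139,-328,-109],[30,34,57],-1],
    [[154,-365,-121],[33,37,64],-1],
    [[170,-401,-133],[36,41,70],-1],
    [[185.2,-437.6,-145.3],[39.8,44.7,76.3],-1],
    [[185.2,-437.6,-145.3],[39.8,44.7,76.3],-1],
    [[185.2,-437.6,-145.3],[39.8,44.7,76.3],-1],
  ],
)

```text
time: 78.72
tool_pos: [0.4829, -0.304, 0.2507]
ee_rot: [3.14, 0.0, 2.19]
wrist_force: [-0.4, 0.4, 0.2]
width: 0.0006
```

```bash
python3 - <<'E'
from h import *
u=np.array([np.cos(2.19),np.sin(2.19)]); a=np.array([.541,-.3855])
s=status.get_obs(); print(s['joint_positions'].round(3),s['tool_pos'],s['ee_rot'])
for r,z in((.085,.15),(.085,.116),(.060,.116)): print(delta([*(a+u*r),z],[np.pi,0,2.19]))
E
```

```text
[-0.662  0.129  1.236  0.002  1.776 -1.281] [ 0.48288675 -0.30396344  0.25072054] [3.13982355e+00 1.25362178e-04 2.18970655e+00]
(array([-15.1,  -0.2, 100.7]), array([ 0.1,  0. , -0. ]))
(array([-15.1,  -0.2, 134.7]), array([ 0.1,  0. , -0. ]))
(array([-40.1,  -0.2, 134.7]), array([ 0.1,  0. , -0. ]))
```

Emit:
move_arm(
  targets=[
    [[-10,0,50],[0,0,0],-1],
    [[-15,0,100],[0,0,0],-1],
    [[-15,0,134],[0,0,0],-1],
    [[-15,0,134],[0,0,0],-1],
    [[-22,0,134],[0,0,0],-1],
    [[-28,0,134],[0,0,0],-1],
    [[-32,0,134],[0,0,0],-1],
    [[-34,0,134],[0,0,0],-1],
    [[-34,0,134],[0,0,0],-1],
  ],
)

```text
time: 79.85
tool_pos: [0.5025, -0.3321, 0.1177]
ee_rot: [3.14, 0.001, 2.189]
wrist_force: [-1.6, 1.1, 1.8]
width: 0.0006
```

Emit:
move_arm(
  targets=[
    [[-2,0,0],[0,0,0],-1],
    [[-4,0,0],[0,0,0],-1],
    [[-4,0,0],[0,0,0],-1],
  ],
)

```text
time: 80.22
tool_pos: [0.5026, -0.3322, 0.1175]
ee_rot: [3.141, -0.008, 2.189]
wrist_force: [-7.3, 7.9, 6.5]
width: 0.0004
```

Emit:
move_arm(
  targets=[
    [[-2,0,0],[0,0,0],-1],
    [[-4,0,0],[0,0,0],-1],
    [[-5,0,0],[0,0,0],-1],
    [[-5,0,0],[0,0,0],-1],
  ],
)

```text
time: 80.72
tool_pos: [0.5027, -0.3323, 0.1176]
ee_rot: [-3.141, -0.019, 2.19]
wrist_force: [-15.1, 17.1, 12.4]
width: 0.0005
```

The tab stops hard at the same place, now at 23 N and at a different finger height, so the fork is at its end stop. I'll retreat, confirm nothing moved, and hand in.

Emit:
move_arm(
  targets=[
    [[5,0,0],[0,0,0],-1],
    [[25,0,0],[0,0,0],-1],
    [[30,0,-50],[0,0,0],-1],
    [[30,-10,-110],[0,0,0],-1],
    [[20,-70,-110],[0,0,0],-1],
    [[10,-130,-110],[0,0,0],-1],
    [[10,-190,-110],[0,0,0],-1],
    [[10,-190,-110],[0,0,0],-1],
    [[10,-190,-110],[0,0,0],-1],
  ],
)

```text
time: 81.85
tool_pos: [0.3471, -0.4416, 0.2271]
ee_rot: [3.14, 0.002, 2.188]
wrist_force: [-0.4, -0.6, -0.7]
width: 0.0002
```

```bash
python3 - <<'E'
from h import *
g=snap('top','end'); r=cv2.imread('pics/raw_t4.png'); f=cv2.imread('pics/raw_fin.png')
d=lambda a,b,x0,y0,x1,y1: np.abs(a[y0:y1,x0:x1].astype(int)-b[y0:y1,x0:x1]).mean().round(2)
print('regulator vs after fork',d(g,r,440,165,498,215),'rack vs after hanging',d(g,f,145,100,250,225))
print('objects vs start',d(g,cv2.imread('pics/raw_top0.png'),215,90,440,140),d(g,cv2.imread('pics/raw_top0.png'),190,215,260,280))
s=status.get_obs(); print(s['time'],s['wrist_force'].round(1))
order.close_job()
E
```

```text
regulator vs after fork 1.43 rack vs after hanging 4.84
objects vs start 2.0 1.69
81.9 [ 0.4 -0.5 -0.3]
the job is handed in; nothing more can be done
```

I handed the job in at 81.9 s; it reports no verdict. By my last checks the knob stands on the marker, the locking fork is home, and all four loose sets hang in the rack.

- **Knob:** I turned it about 75° clockwise. The pointer reads −1.47 rad against about −1.45 rad for the marker. The marker was not touched.
- **Fork:** I pushed it to its end stop twice. It stopped hard at the same place both times, at about 16 N and then 23 N. The camera put the travel at about 28 mm, not 30; I trusted the stop.
- **Sets:** They hang in notches 2 to 5. The first one (notch 2) was propped on the lip after its first release, so I gripped it again, pushed it to the back of the notch and set it down flat. In the last picture all five, including the spare, stand upright with their collars on the plate. The match against the notch 2 set agreed to about 1 px, with scores that fell to 0.80–0.84 at notch 5.
- **Disagreements:**
  - Just before the last pick, a measurement suggested that set had moved. The gripper was covering part of it in the picture, and a clear view showed it had not moved.
  - The final rack comparison against the previous picture came out higher (4.84) than for the other regions. I put this down to the gripper fingers being in the earlier picture, but did not check the rack again.
- **Rest of the bench:** The areas I compared with the start picture, covering most of the loose items, were unchanged.

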